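Rock the spare battery pack into the empty charging cradle

TASK

On the workshop bench, two of the three charging cradles already hold a battery pack. Fit the spare pack lying on the bench into the empty cradle: hook its toe under the lip at one end, rock it down and press the heel until it lies flat, fully home and held by the latch. Leave the other packs seated and the other things on the bench where they are.

Things in the scene. Friction and masses are not known exactly. Their poses are not given: they have to be found in the camera images.
- cradle_a: one of three alike fixed grey plastic cradles, one of them empty. Origin on the bench under the pocket's centre; x along the pocket from lip end (-x) to latch end (+x), z up. Base x -62 to 78, y +-35 mm. Pocket open above: x -40.3 to 40.3, y +-23, floor z 12; side and latch-end walls, 12 mm and more thick, up to z 33; the sides' upper 4 mm flare out 3 mm
- cradle_b: cradle like cradle_a. At each cradle's -x end a fixed lip as wide as the cradle overhangs the pocket by 6 mm (x -40.3 to -34.3) between z 23.5 and 27.5 mm. A pack cannot go in straight down: tilt it about 30 degrees with the heel up, lower the toe tip to the floor beside the lip, slide it under the lip, then rock the heel down
- cradle_c: cradle like cradle_a. At each cradle's +x end a steel sprung latch: round nose of 4 mm radius, 30 mm wide, centred at x 40.8, z 40 mm, overhangs the pocket by 3.5 mm (to x 36.8). The heel pushes it back along +x (4.5 N at rest, 0.9 N/mm more, 6 mm travel); it springs back over the top of a pack that is fully down. Its thumb tab behind rises to z 51
- pack_a: one of three alike black plastic battery packs; two sit in cradles, one is spare, flat on the bench. Origin: centre of the underside over the full 79 mm length; x from toe tip (-39.5) to heel (+39.5), z up. Block x -30.5 to 39.5, y +-22, z 0 to 24 mm, grip ridges on top near the heel; toe 9 mm long, 32 wide, 7 high, level with the underside
- pack_b: pack like pack_a. Any pack, when seated, has its origin 12 mm above its cradle's origin, its axes along the cradle's; its top is then at 36 mm, 3 mm above the pocket walls: too little to hold, so the heel is pressed home from above with the shut fingers, on the ridges 15 to 25 mm from the origin
- pack_c: pack like pack_a. Packs weigh about 0.15 to 0.31 kg and have bare, hard, slightly rounded edges; the pocket leaves 1.6 mm of play lengthwise and 2 mm across
- offcut: bystander: wood offcut 75 x 45 x 20 mm, origin under its centre
- push_block: bystander: plywood push block with a handle, 150 x 60 x 58 mm, origin under its centre
- screw_jar: bystander: glass jar with steel cap, 60 mm across, 80 mm high, origin under its centre
- screwdriver: bystander: screwdriver lying along its x axis
- brush: bystander: bench brush lying along its x axis
- try_square: bystander: try square, wooden stock 20 x 90 x 16 mm along y with the origin under it, blade 130 mm along +x
- sand_block: bystander: cork sanding block 100 x 55 x 30 mm, origin under its centre
Mind the look-alikes: they are no part of the job. What is shaped like the pack_c but pink is not meant.

How it is judged:
By the outcome, as a careful person would: the job done as asked, in the order asked, and still so for the second after the job is handed in, with the robot touching nothing.
It also fails if it takes over 48 s, if anything falls off the work surface, if the arm or the gripper's body presses on something with over 40 N, if the wrist force passes 120 N, or if a joint passes its speed limit or range.

ROBOT

A 7-joint arm with a two-finger parallel gripper is mounted at the origin on the work surface. World frame = base frame: x ahead of the robot, y to its left, z up, the work surface at z = 0. Lengths are in m, angles in rad, forces in N, time in s.
With the tool pointing down it reaches from about 0.425 to 0.925 m from the base axis. Payload 6.8 kg.
Tool frame: the origin (TCP) lies on the centre line of the jaws, within the pads' length; the fingertips stand 19 mm ahead of it and the grasp point (between the pads) is the TCP (r.tip_extent is the y of the fingertips in the tool frame, in m); y points along the fingers, z is the direction in which the jaws open and shut, and the axes are right-handed (so a half turn about y gives the same grasp; the last joint's range is limited). The gripper opens to 85 mm and grips with 20 to 120 N. Pads are 22 mm wide; open, the fingers measure 114 mm over their backs; the gripper's body (76 mm by 85 mm) begins 54 mm behind the grasp point. The pads swing forward as they close: fully open they stand 13 mm farther back than shut.
Start: joints at [-1.318, 0.477, 0.022, 1.555, -0.011, 1.109, -0.083], TCP at [0.238, 0.632, 0.25] pointing down, gripper open.
Joint ranges: [-2.96, 2.96], [-0.34, 2.1], [-1.41, 1.46], [0.24, 2.44], [-1.37, 4.51], [0.17, 1.92], [-2.96, 2.96]. Speed limits (rad/s): [2.39, 2.39, 3.14, 3.14, 3.14, 3.14, 3.14].

INTERFACE

Orientations are given as a rotation vector (axis times angle).
In Python, from bench import r gives the robot as it stands. The module is installed in compiled form; this text tells all that it offers.
- The arm moves only by the tool jog_arm, never from a script. Its argument "motion" is a list of rows, each a list of 3 entries, a list of its own where there are three numbers: the opening, from 0 (shut) to 1 (fully open), then the shift along the tool's x, y, z in m, then the turn, a rotation vector about the tool's x, y, z in degrees. A call has 1 to 10 rows; each row shifts and turns the commanded pose from where the row before left it, along the tool's axes as they then stand; what a row does not reach is not made up. A row lasts 1/12 s, in which the tool goes at most 41.7 mm and 7.16 degrees, less where a joint would pass 70% of its speed; a pose out of reach is approached as far as the arm can. A call with a gripper value outside its range is refused whole. The fingers move at their own pace and stop on an object; "force" is the grip in N (left out, the last holds). Time passes only in rows, so rows that do not move let the fingers close. It gives the time, the measured TCP pose, the force and the opening at its end, in the units of the state.
- r.get_obs(): the state, without advancing time (a new reading comes with each control period).
- r.grab_frame(name): name is "scene" or "top" or "wrist"; returns a dict with "image" (400x640x3 uint8, red, green, blue), "range_z" (400x640 float32, m along the optical axis (not along the pixel's ray), 0 where there is no reading), "fx", "fy", "cx", "cy" (pixels), "k1" (the pictures are not rectified: a ray, as slopes to the right and down, at radius r is drawn at 1 + k1 r^2 times it, then the intrinsics apply), "xyz" and "orientation" of the camera in the world. Camera axes: x right, y down, z forward; pixel columns grow to the right and rows downward; lengths in m; the calibration is good to about 2 mm. A picture is of the moment at which its call begins.
- r.hand_in(): hands the job in, once; it reports no verdict.
The state is a dict: "clock": time; "joints": joint angles; "qvel": joint speeds; "tau": joint torques, N m; "tcp_pos": TCP position; "orientation": TCP orientation; "contact_force": force on the tool from outside, world axes, zero at the start; "moment": the same for the moment, N m; "grip_width": finger opening in m.
Only numpy, scipy, OpenCV 4.12 (cv2) and the standard library are available. Lean on these libraries where they do the work, as an engineer would, in place of code of your own. Each camera call takes 0.05 s, during which the arm holds its last target.

## Working session

There is one attempt and no reset: what is moved stays moved. The work goes in short steps, Python scripts to look and compute and a tool call to move; the robot and the scene stay as the last step left them, time stands still between calls to the robot, and variables do not carry over. Pictures are saved under pics/ and viewed, and the job is handed in when it is done.

Besides the shell and the picture viewer there is one more tool, called by a JSON object that holds its "name" and its "arguments", one argument or row to a line. jog_arm: Moves the arm, as the interface text tells. Its arguments: {"type":"object","properties":{"motion":{"type":"array","items":{"type":"array"}},"force":{"type":"number"}},"required":["motion"]}

```bash
mkdir -p pics
cat > h.py <<'E'
import numpy as np, cv2
from scipy.spatial.transform import Rotation as R
from bench import r
def save(f,n): cv2.imwrite('pics/'+n+'.png', f['image'][:,:,::-1])
E
python3 - <<'E'
from h import *
o=r.get_obs(); print(o); print(r.tip_extent)
for n in ['scene','top']:
    f=r.grab_frame(n); save(f,n+'0'); np.savez(n+'0.npz',**f)
    print(n,{k:f[k] for k in f if k not in('image','range_z')})
E
```

```text
{'clock': 0.0, 'joints': array([-1.31805558,  0.47778449,  0.0223542 ,  1.55647265, -0.01151057,
        1.10927838, -0.08308854]), 'qvel': array([ 1.50718463e-03,  1.44353016e-03, -8.69840083e-05,  1.66630366e-03,
       -3.37919438e-04, -1.59228043e-03,  3.14852690e-04]), 'tau': array([ 3.14358749e-04, -5.96452045e+01,  1.60806801e+00, -2.81194353e+01,
        1.25037198e-02,  9.45434149e-03, -3.76657809e-06]), 'tcp_pos': array([0.23813542, 0.63099793, 0.24932747]), 'orientation': array([-1.55399998,  0.28333763, -0.28302973]), 'contact_force': array([ 0.40279454, -0.60684044,  0.49153172]), 'moment': array([0.05319196, 0.02347289, 0.00606824]), 'grip_width': 0.08540457638528769}
0.019
scene {'fx': 404.2863523474022, 'fy': 404.2863523474022, 'cx': 327.00864083139925, 'cy': 198.4178137857684, 'k1': -0.09936069211876909, 'xyz': array([ 0.98152747, -0.59248241,  0.85480313]), 'orientation': array([-2.32245187, -0.6771459 ,  0.27580902])}
top {'fx': 464.016431642794, 'fy': 464.016431642794, 'cx': 322.2027119389651, 'cy': 202.3835918115306, 'k1': -0.11148768760026186, 'xyz': array([0.34214658, 0.01381269, 1.39324159]), 'orientation': array([-2.15793153,  2.13576919, -0.17476502])}
```

View pics/scene0.png

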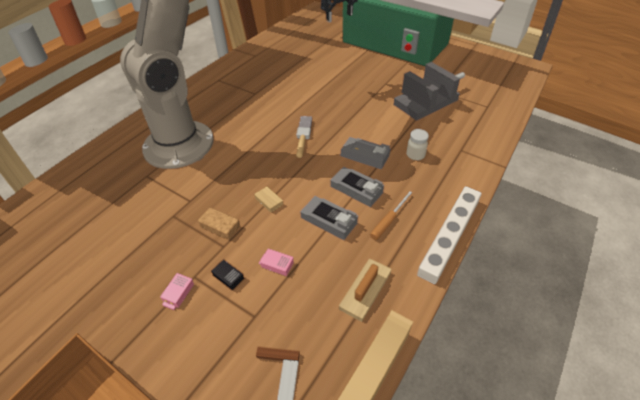

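View pics/top0.png

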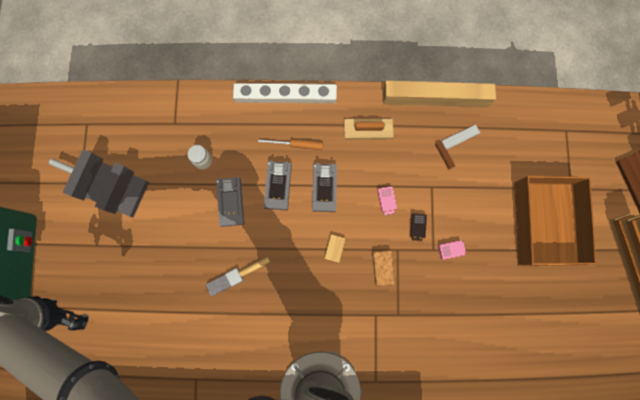

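The spare black pack is at about (418,226) in top, between two pink look-alikes. The empty cradle is at about (230,202), and two full ones are at (278,183) and (325,185). I'll zoom in.

Run:
```python
from h import *
f=np.load('top0.npz'); g=np.load('scene0.npz')
a=cv2.resize(f['image'][160:260,190:350],None,fx=5,fy=5,interpolation=cv2.INTER_CUBIC)
b=cv2.resize(f['image'][180:270,370:480],None,fx=6,fy=6,interpolation=cv2.INTER_CUBIC)
cv2.imwrite('pics/cr1.png',a[:,:,::-1]);cv2.imwrite('pics/cr2.png',b[:,:,::-1])
c=cv2.resize(g['image'][120:300,200:420],None,fx=3.3,fy=3.3,interpolation=cv2.INTER_CUBIC)
cv2.imwrite('pics/cr3.png',c[:,:,::-1])
```

```text
(no output)
```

View pics/cr1.png

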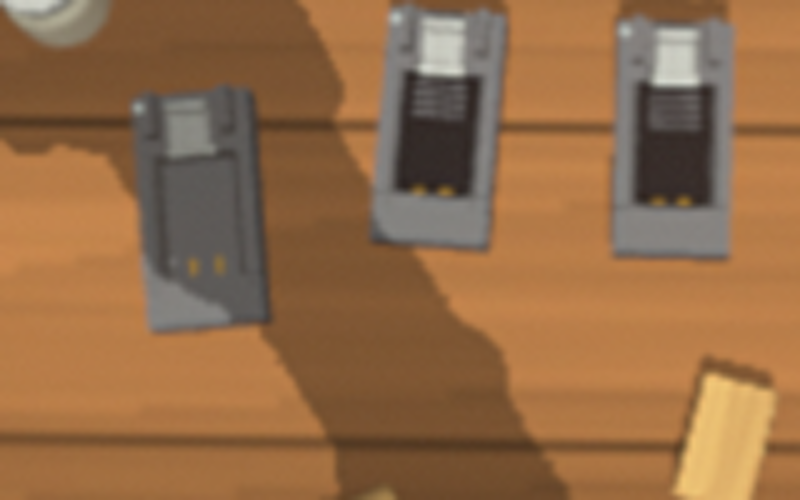

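View pics/cr2.png

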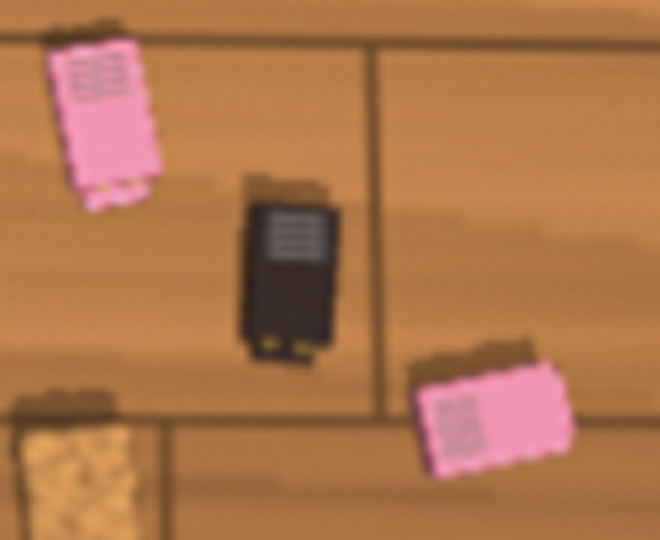

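View pics/cr3.png

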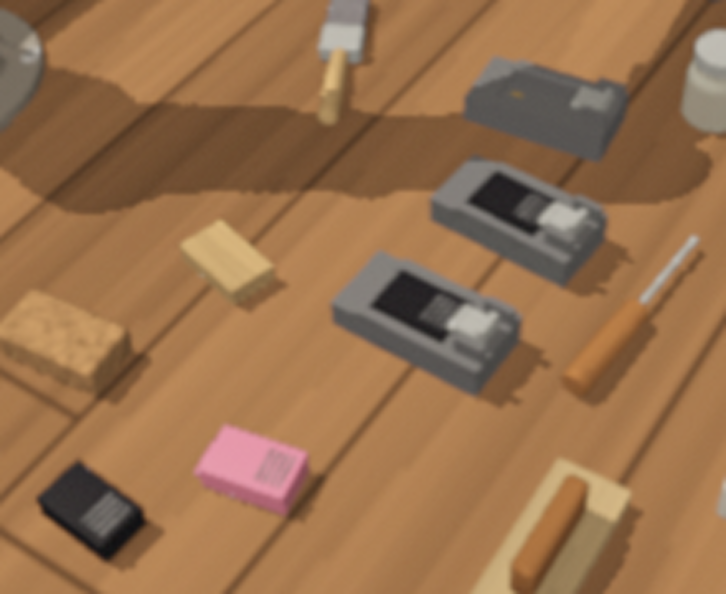

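The empty cradle is at (155–265, 90–330) in crop 1: its latch is at the top of the image (+x) and its gold contacts and lip are at the bottom. The spare pack's toe also points towards the robot. Next, coarse poses.

```bash
cat >> h.py <<'E'
def rays(f,uv):
    uv=np.asarray(uv,float).reshape(-1,2)
    K=np.array([[f['fx'],0,f['cx']],[0,f['fy'],f['cy']],[0,0,1.]])
    p=cv2.undistortPoints(uv.reshape(-1,1,2),K,np.array([float(f['k1']),0,0,0,0])).reshape(-1,2)
    d=np.c_[p,np.ones(len(p))]
    return d@R.from_rotvec(f['orientation']).as_matrix().T
def onplane(f,uv,z):
    d=rays(f,uv); c=f['xyz']
    return c+d*((z-c[2])/d[:,2])[:,None]
def depthpts(f,uv):
    uv=np.asarray(uv); d=rays(f,uv); zz=f['range_z'][uv[:,1].astype(int),uv[:,0].astype(int)]
    return f['xyz']+d*zz[:,None]
def biggest(m):
    n,l,s,_=cv2.connectedComponentsWithStats(m.astype(np.uint8)); i=1+np.argmax(s[1:,4]); return l==i
def rect(P):
    (c,s,a)=cv2.minAreaRect((P[:,:2]*1000).astype(np.float32)); return np.array(c),s,a
E
python3 - <<'E'
from h import *
f=dict(np.load('top0.npz'))
im=f['image'].astype(int); hsv=cv2.cvtColor(f['image'],cv2.COLOR_RGB2HSV)
def sub(x0,x1,y0,y1):
    m=np.zeros(im.shape[:2],bool); m[y0:y1,x0:x1]=1; return m
def rep(n,m,z):
    m=biggest(m); v,u=np.nonzero(m); P=onplane(f,np.c_[u,v],z); D=depthpts(f,np.c_[u,v])
    c,s,a=rect(P); print(n,m.sum(),c,s,a,'depth z',np.percentile(D[:,2],[5,50,95]), 'mean',P.mean(0))
    return m
mx=im.max(2)
rep('pack',sub(400,440,205,245)&(mx<75),.02)
sat=hsv[...,1]
for n,b in dict(E=(208,250,170,232),B=(260,296,155,215),C=(308,342,155,215)).items():
    m=rep(n,sub(*b)&(sat<70),.033)
E
```

```text
pack 263 [ 483.10247803 -286.5451355 ] (42.49559783935547, 75.61469268798828) 88.71045684814453 depth z [0.01336479 0.02231011 0.02769481] mean [ 0.47984825 -0.28441592  0.02      ]
E 1108 [552.02160645 276.10241699] (142.94720458984375, 72.92240142822266) 7.3830246925354 depth z [0.00847018 0.02748895 0.04691087] mean [0.5519279  0.27640484 0.033     ]
B 1080 [602.56005859 135.41430664] (70.33303833007812, 143.52676391601562) 86.3194580078125 depth z [0.02343135 0.03276644 0.04650001] mean [0.60235678 0.13558036 0.033     ]
C 1037 [598.06677246  -5.23386765] (145.39236450195312, 69.13602447509766) 0.26384225487709045 depth z [0.02134008 0.03259973 0.04534729] mean [ 0.59812081 -0.0048118   0.033     ]
```

```bash
cat >> h.py <<'E'
def st():
    o=r.get_obs(); Rm=R.from_rotvec(o['orientation']).as_matrix()
    return o,Rm
def goto(p,Rt):
    "tool-axis shift, and turn (deg) from the measured pose to world p, Rt"
    o,Rm=st(); p=np.asarray(p,float)
    print('shift tool mm',np.round(Rm.T@(p-o['tcp_pos'])*1000,1),'turn deg',np.round(R.from_matrix(Rm.T@Rt).as_rotvec()*180/np.pi,2))
def down(yaw,tilt=0):
    "tool axes: y down, z (jaws) along +-pack y; yaw rad. tilt deg heel up"
    best=None
    o,Rm=st()
    for sg in(1,-1):
        z=np.array([-np.sin(yaw),np.cos(yaw),0])*sg
        y=np.array([0,0,-1.]); 
        M=np.c_[np.cross(y,z),y,z]
        py=np.array([-np.sin(yaw),np.cos(yaw),0])
        M=R.from_rotvec(-np.radians(tilt)*py).as_matrix()@M
        a=np.linalg.norm(R.from_matrix(Rm.T@M).as_rotvec())
        if best is None or a<best[0]: best=(a,M)
    return best[1]
E
python3 - <<'E'
from h import *
o,Rm=st(); print(Rm.round(3))
f=r.grab_frame('wrist'); save(f,'w0'); print(Rm.T@(f['xyz']-o['tcp_pos']), (Rm.T@R.from_rotvec(f['orientation']).as_matrix()).round(3),f['fx'])
for t in (0,7): 
  goto([.50,.276,.25],down(np.radians(t)))
E
```

```text
[[ 0.936 -0.     0.353]
 [-0.353 -0.002  0.936]
 [ 0.    -1.    -0.002]]
[-7.90009731e-02 -1.22565160e-01 -7.86867702e-05] [[ 0.     0.951  0.309]
 [-0.    -0.309  0.951]
 [ 1.    -0.    -0.   ]] 355.0204658230728
shift tool mm [ 3.704e+02 -1.000e-01 -2.399e+02] turn deg [ 8.000e-02 -2.067e+01 -1.000e-02]
shift tool mm [ 3.704e+02 -1.000e-01 -2.399e+02] turn deg [ 8.000e-02 -2.767e+01 -1.000e-02]
```

View pics/w0.png

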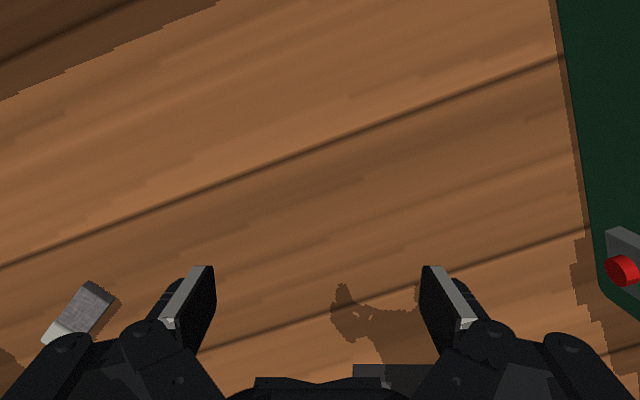

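{"name": "jog_arm", "arguments": {
  "motion": [
    [1,[0.037,0,-0.024],[0,0,0]],
    [1,[0.037,0,-0.024],[0,0,0]],
    [1,[0.037,0,-0.024],[0,0,0]],
    [1,[0.037,0,-0.024],[0,0,0]],
    [1,[0.037,0,-0.024],[0,0,0]],
    [1,[0.037,0,-0.024],[0,0,0]],
    [1,[0.037,0,-0.024],[0,0,0]],
    [1,[0.037,0,-0.024],[0,0,0]],
    [1,[0.037,0,-0.024],[0,0,0]],
    [1,[0.037,0,-0.024],[0,0,0]]
  ]
}}

```text
clock: 0.98
tcp_pos: [0.486, 0.2941, 0.2503]
orientation: [-1.552, 0.283, -0.283]
contact_force: [1.3, 0.3, -0.3]
grip_width: 0.0852
```

{"name": "jog_arm", "arguments": {
  "motion": [
    [1,[0,0.01,0],[0,-7,0]],
    [1,[0,0.01,0],[0,-7,0]],
    [1,[0,0.01,0],[0,-7,0]],
    [1,[0,0.01,0],[0,-7,0]],
    [1,[0,0,0],[0,0,0]]
  ]
}}

```text
clock: 1.4
tcp_pos: [0.4842, 0.295, 0.2082]
orientation: [-1.57, -0.101, 0.106]
contact_force: [1.1, 0.6, 0.1]
grip_width: 0.0855
```

Run:
```python
from h import *
o,Rm=st(); print(o['clock'],o['tcp_pos'],Rm.round(3),o['joints'].round(2),o['contact_force'])
f=r.grab_frame('wrist'); save(f,'w1'); np.savez('w1.npz',**f)
```

```text
1.4 [0.48421025 0.29499666 0.20819196] [[ 0.991 -0.003 -0.132]
 [ 0.132 -0.002  0.991]
 [-0.003 -1.    -0.002]] [-0.71  0.35  0.06  1.86 -0.03  0.94  1.07] [1.12673276 0.5896434  0.11095454]
```

View pics/w1.png

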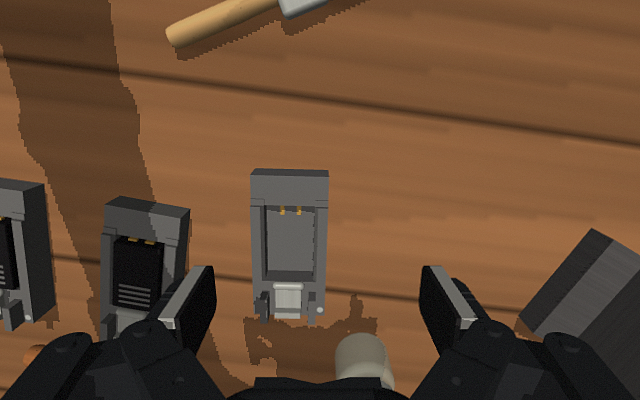

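The empty cradle sits at pixels (250–328, 170–325) and lines up with the tool within about a degree. I'll measure it from its edges and depth.

Run:
```python
from h import *
f=dict(np.load('w1.npz'))
v,u=np.mgrid[160:335,235:345]; uv=np.c_[u.ravel(),v.ravel()]
D=depthpts(f,uv); Z=D[:,2].reshape(v.shape)*1000
for row in (175,185,195,205,215,230,250,270,285,300,315): print(row,Z[row-160,10:100:5].round(0).astype(int))
for col in (255,290,325): print(col,Z[5::5,col-235].round(0).astype(int))
a=cv2.resize(f['image'][155:335,235:345],None,fx=3.3,fy=3.3,interpolation=cv2.INTER_CUBIC);cv2.imwrite('pics/w1c.png',a[:,:,::-1])
```

```text
175 [  0  26  27  26  27  26  26  25  26  26 331  24  22  23  22  23  22  -1]
185 [ -1  26  26  25  27  25  26  27  26  26  27  26  27  27  28  26  26 331]
195 [-1  0 28 26 26 25 26 27 27 27 27 27 27 27 26 27 27 -2]
205 [ -1   0 331  28  19  11  11  26  27  26  28  27  26  27  28  29  28  -1]
215 [ 0 32 33 32 21 11 11 11 12 12 11 11 11 11 29 33 31 -1]
230 [ -1   0  32  32  23  11  12  12  12  12  12  11 331  12  29  33  32  -2]
250 [-1 -1 32 31 26 10 11 11 12 12 11 11 11 11 29 33 32 -2]
270 [-2  0 33 32 27 13 12 11 11 11 10 12 12 11 31 31 33 -1]
285 [ 0 -2 32 33 32 32 43 42 42 43 42 43 33 31 33 33 31 -1]
300 [-2 -1 33 49 49 32 31 43 43 42 42 41 32 46 47 33 -1 -1]
315 [-1 -1 -1 49 47 -1 50 49 50 50 50 50 32 48 48 33 -1 -2]
255 [ -1   8  27  27  26  27  28  27 331  32  33  32  32  32  33  32  32  32
  33  32  32  33  32  31  32  31  32  33  33  32  -1   0  -1  -1]
290 [ 0  7 26 27 26 27 27 26 26 12 12 10 10 12 12 10 11 12 11 10 11 11 20 31
 43 43 41 42 43 46 50 -1  0  0]
325 [ 0  1 22 26 26 27 27 26 28 32 31 31 32 32 31 33 33 32 32 32 32 33 31 31
 31 33  0 -1 -1 -1 -1 -1 -1 -1]
```

View pics/w1c.png

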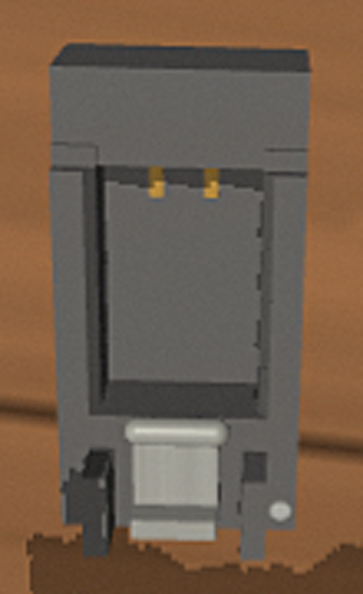

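Run:
```python
from h import *
f=dict(np.load('w1.npz'))
# bad depth -> median filter
rz=cv2.medianBlur(f['range_z'],3); f2=dict(f,range_z=rz)
v,u=np.mgrid[160:335,235:345]; uv=np.c_[u.ravel(),v.ravel()]
Z=depthpts(f2,uv)[:,2].reshape(v.shape)*1000
L=[];Rr=[]
for row in range(218,306):
    z=Z[row-160]; on=np.nonzero((z>20)&(z<60))[0]
    L.append((235+on[0]-.5,row)); Rr.append((235+on[-1]+.5,row))
L=onplane(f,L,.033);Rr=onplane(f,Rr,.033)
def fit(P):
    vx,vy,x,y=cv2.fitLine((P[:,:2]*1000).astype(np.float32),cv2.DIST_HUBER,0,.01,.01).ravel(); 
    if vx<0: vx,vy=-vx,-vy
    return np.array([x,y]),np.array([vx,vy])
for P in(L,Rr): p,d=fit(P); print(p,np.degrees(np.arctan2(d[1],d[0])))
(pl,dl),(pr,dr)=fit(L),fit(Rr)
d=dl+dr; d/=np.linalg.norm(d); n=np.array([-d[1],d[0]]); print('width',(pr-pl)@n,'mid n',(pr+pl)@n/2,'yaw',np.degrees(np.arctan2(d[1],d[0])))
# inner lip edge and rear ridge along columns
T=[];I=[]
for col in range(272,306):
    z=Z[:,col-235]; 
    i=np.nonzero(z[:70]>20)[0]; I.append((col,160+i[-1]+.5))
for P in I[:0]: pass
I=onplane(f,I,.0275); print('lip inner (-34.3): s',np.percentile(I[:,:2]@d*1000,[10,50,90]))
# floor extent: wall-latch top edge inner x=40.3 (z33): near side columns
W=[]
for col in list(range(270,310)):
    z=Z[:,col-235]; j=np.nonzero((z[70:125]<16))[0][-1]+70
# back ridge x=-62 z27.5 : first row where Z>25
B=[(c,160+np.nonzero(Z[:,c-235]>25)[0][0]-.5) for c in range(258,322)]
B=onplane(f,B,.0275); print('ridge(-62): s',np.percentile(B[:,:2]@d*1000,[10,50,90]))
# gray outer mask centre
s0=np.median(I[:,:2]@d)*1000+34.3; s1=np.median(B[:,:2]@d)*1000+62
for s in(s0,s1): print('origin',s*d+(pr+pl)@n/2*n)
# latch nose: leftmost at z~40
N=[(c,160+100+np.nonzero(Z[100:140,c-235]>37)[0][0]-.5) for c in range(279,300)]
N=onplane(f,N,.0425); print('nose s about +38..', np.median(N[:,:2]@d)*1000-s0)
```

```text
[568.4744 243.5517] 5.9021363
[571.1628  314.10785] 6.0325174
width 69.89435 mid n 218.07979 yaw 5.9673266
lip inner (-34.3): s [536.86542898 537.29304707 537.62677553]
ridge(-62): s [508.89494384 509.22524989 509.65930324]
origin [545.82391803 276.3216535 ]
origin [545.45811383 276.28341682]
nose s about +38.. 34.691407001448965
```

{"name": "jog_arm", "arguments": {
  "motion": [
    [1,[-0.0087,0,-0.038],[0,0,0]],
    [1,[-0.0087,0,-0.038],[0,0,0]],
    [1,[-0.0087,0,-0.038],[0,0,0]],
    [1,[-0.0087,0,-0.038],[0,0,0]],
    [1,[-0.0087,0,-0.038],[0,0,0]],
    [1,[-0.0087,0,-0.038],[0,0,0]],
    [1,[-0.0087,0,-0.038],[0,0,0]],
    [1,[-0.0087,0,-0.038],[0,0,0]],
    [1,[-0.0087,0,-0.038],[0,0,0]],
    [1,[-0.0087,0,-0.038],[0,0,0]]
  ]
}}

```text
clock: 2.28
tcp_pos: [0.4474, -0.0937, 0.2113]
orientation: [-1.568, -0.099, 0.096]
contact_force: [0.5, -1.0, -0.1]
grip_width: 0.0854
```

{"name": "jog_arm", "arguments": {
  "motion": [
    [1,[-0.0087,0,-0.038],[0,0,0]],
    [1,[-0.0087,0,-0.038],[0,0,0]],
    [1,[-0.0087,0,-0.038],[0,0,0]],
    [1,[-0.0087,0,-0.038],[0,0,0]],
    [1,[-0.0087,0,-0.038],[0,0,0]],
    [1,[0,0,0],[0,5,0]],
    [1,[0,0,0],[0,5,0]],
    [1,[0,0,0],[0,0,0]]
  ]
}}

```text
clock: 2.95
tcp_pos: [0.4286, -0.2869, 0.2109]
orientation: [-1.571, 0.043, -0.044]
contact_force: [0.3, 0.2, 0.2]
grip_width: 0.0854
```

Run:
```python
from h import *
o,Rm=st(); print(o['clock'],o['tcp_pos'],Rm.round(3),o['joints'].round(2),o['contact_force'])
f=r.grab_frame('wrist'); save(f,'w2'); np.savez('w2.npz',**f)
```

```text
2.95 [ 0.42859548 -0.286902    0.21090806] [[ 0.998  0.001  0.055]
 [-0.055 -0.     0.998]
 [ 0.001 -1.    -0.   ]] [ 0.1   0.27  0.44  2.   -0.15  0.9   2.13] [0.26162796 0.24641713 0.15534513]
```

View pics/w2.png

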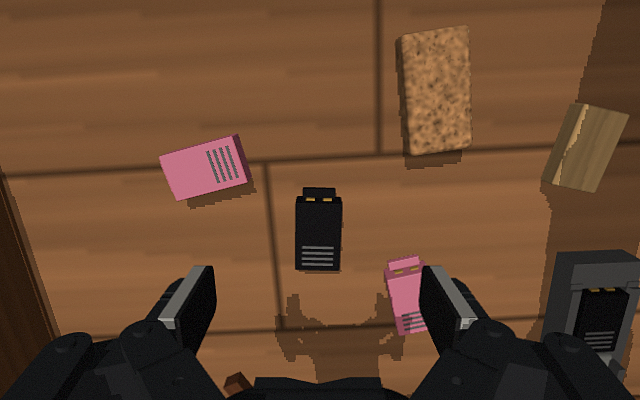

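The spare pack is at (295–342, 187–271), toe up (towards the robot), with a pink look-alike to its right at x≥385. I'll measure it, then approach with the fingers partly closed.

Run:
```python
from h import *
f=dict(np.load('w2.npz'))
f2=dict(f,range_z=cv2.medianBlur(f['range_z'],3))
v,u=np.mgrid[175:290,280:360]; uv=np.c_[u.ravel(),v.ravel()]
Z=depthpts(f2,uv)[:,2].reshape(v.shape)*1000
print(Z[::6,10::6].round(0).astype(int))
top=biggest((Z>19.5)&(Z<30)); vv,uu=np.nonzero(top)
P=onplane(f,np.c_[uu+280,vv+175],.024); print('top face',rect(P))
# side edges
L=[];Rr=[]
for row in range(205,262):
    on=np.nonzero(top[row-175])[0]; L.append((280+on[0]-.5,row)); Rr.append((280+on[-1]+.5,row))
L=onplane(f,L,.024)*1000;Rr=onplane(f,Rr,.024)*1000
out=[]
for P in(L,Rr):
    vx,vy,x,y=cv2.fitLine(P[:,:2].astype(np.float32),cv2.DIST_HUBER,0,.01,.01).ravel(); s=np.sign(vx); out.append((np.array([x,y]),np.array([vx,vy])*s)); print(x,y,np.degrees(np.arctan2(vy*s,vx*s)))
d=out[0][1]+out[1][1]; d/=np.linalg.norm(d); n=np.array([-d[1],d[0]])
print('width',(out[1][0]-out[0][0])@n,'yaw',np.degrees(np.arctan2(d[1],d[0])))
mid=(out[1][0]+out[0][0])@n/2
H=[];T=[]
for c in range(300,338):
    on=np.nonzero(top[:,c-280])[0]; H.append((c,175+on[-1]+.5)); T.append((c,175+on[0]-.5))
H=onplane(f,H,.024)*1000; T=onplane(f,T,.024)*1000
sh=np.median(H[:,:2]@d); s_t=np.median(T[:,:2]@d); print('block length',sh-s_t)
s=(sh+s_t)/2-4.5; print('origin',s*d+mid*n)
```

```text
[[-1 -1 -1 -1 -1 -1 -1 -1 -1 -1 -1 -1]
 [-1 -1 -1 -1 -1 -1 -1 -1 -1 -1 -1 -1]
 [-1 -1 -1  1  0  1  0  0 -1 -1 -2 -2]
 [-1 -1  0  6  6  6  6  6 -1 -1 -2 -1]
 [-1  7 12 15 14 10 15 12 10 -1  0 -1]
 [-1 23 23 23 23 23 22 23 23 -1 -1 -1]
 [-1 22 24 23 23 23 23 23 23 -1 -1 -1]
 [ 0 22 23 23 23 23 23 23 23 -1 -1 -1]
 [-1 22 23 23 23 23 23 23 23 -1 -1 -1]
 [-1 22 23 23 23 23 23 23 23 -1 -1 -1]
 [-1 23 23 23 23 23 23 23 23 -1 -1 -1]
 [-1 22 23 23 23 23 23 23 23 -1 -1 -1]
 [-1 23 23 24 24 24 24 23 23 -1 -1 -1]
 [-1 23 23 23 24 23 24 23 23 -1 -1 -1]
 [-1 23 23 23 24 24 24 23 23 -1 -1 -1]
 [-1 23 23 23 23 23 23 23 23  0 -1 -1]
 [-1 -1 -2 -1 -1 -1 -1  0 -1 -1 -1 -1]
 [-1 -1 -1 -1 -1 -1 -1 -1 -1  0 -1 -1]
 [ 0 -1 -1 -1 -1 -2 -1  0 -1 -1 -1 -1]
 [-1 -1 -1 -1 -1 -1  0 -1 -1 -1 -1 -1]]
top face (array([ 487.70993042, -289.72689819]), (43.58168411254883, 70.5667953491211), 85.68269348144531)
486.52847 -311.96365 -4.341363
487.50192 -267.92773 -4.754735
width 43.97445 yaw -4.5480485
block length 70.66292022045894
origin [ 483.28946739 -289.64930899]
```

Run:
```python
from h import *
y=np.radians(-4.55); d=np.array([np.cos(y),np.sin(y)]); p=np.array([.4833,-.2896])+.024*d; print(p)
goto([*p,.09],down(y)); goto([*p,.028],down(y))
```

```text
[ 0.50722436 -0.2915039 ]
shift tool mm [ 78.5 120.9  -1.5] turn deg [0.01 1.78 0.04]
shift tool mm [ 78.4 182.9  -1.5] turn deg [0.01 1.78 0.04]
```

{"name": "jog_arm", "arguments": {
  "motion": [
    [0.65,[0.026,0.03,-0.0005],[0,1.8,0]],
    [0.65,[0.026,0.03,-0.0005],[0,0,0]],
    [0.65,[0.026,0.03,0],[0,0,0]],
    [0.65,[0,0.03,0],[0,0,0]],
    [0.65,[0,0,0],[0,0,0]],
    [0.65,[0,0,0],[0,0,0]]
  ],
  "force": 60
}}

```text
clock: 3.5
tcp_pos: [0.5055, -0.2911, 0.0893]
orientation: [-1.569, 0.063, -0.057]
contact_force: [0.3, -0.9, -0.4]
grip_width: 0.0559
```

Run:
```python
from h import *
o,Rm=st(); print(o['clock'],o['tcp_pos'],o['grip_width'],r.tip_extent,o['contact_force'])
f=r.grab_frame('wrist'); save(f,'w3')
y=np.radians(-4.55); goto([.5072,-.2915,.028],down(y))
```

```text
3.5 [ 0.50551622 -0.29113183  0.08928038] 0.05589008061647949 0.019 [ 0.34507745 -0.923096   -0.40707074]
shift tool mm [ 1.  62.9  0.7] turn deg [ 0.    0.12 -0.03]
```

View pics/w3.png

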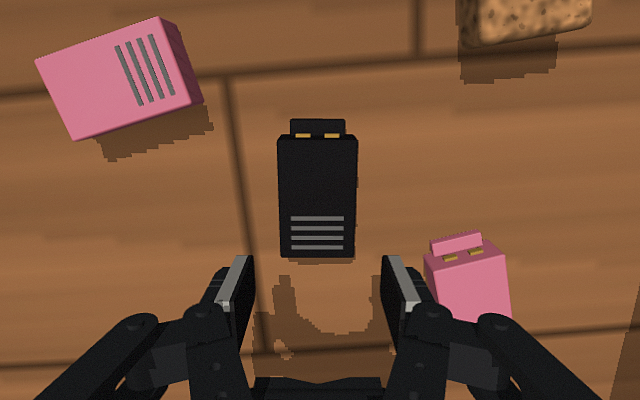

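Pack centred between the pads (x≈317), with the pink one well clear on the right. Descending and gripping.

{"name": "jog_arm", "arguments": {
  "motion": [
    [0.65,[0.001,0.021,0.0007],[0,0,0]],
    [0.65,[0,0.021,0],[0,0,0]],
    [0.65,[0,0.021,0],[0,0,0]],
    [0.65,[0,0,0],[0,0,0]],
    [0.4,[0,0,0],[0,0,0]],
    [0.4,[0,0,0],[0,0,0]],
    [0.4,[0,0,0],[0,0,0]],
    [0.4,[0,0,0],[0,0,0]]
  ],
  "force": 60
}}

```text
clock: 4.22
tcp_pos: [0.5084, -0.2924, 0.0293]
orientation: [-1.571, 0.059, -0.064]
contact_force: [-1.5, -0.7, 8.1]
grip_width: 0.0421
```

Run:
```python
from h import *
o,Rm=st(); print(o['clock'],o['tcp_pos'],o['grip_width'],o['contact_force'],Rm[:,2])
f=r.grab_frame('wrist'); save(f,'w4')
```

```text
4.2167 [ 0.50840982 -0.29238729  0.02932533] 0.0420890404376705 [-1.47473172 -0.66708851  8.08430335] [ 0.07821281  0.99693619 -0.00099908]
```

View pics/w4.png

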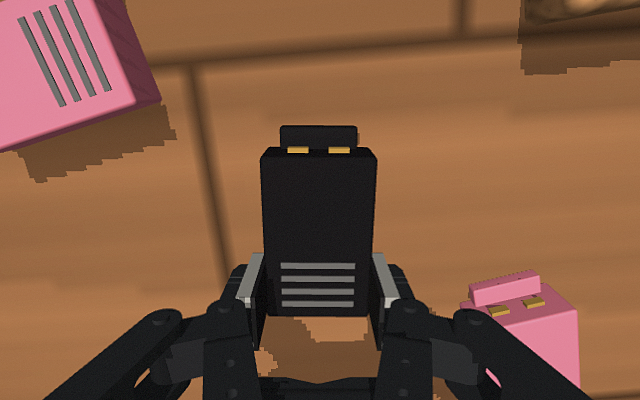

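{"name": "jog_arm", "arguments": {
  "motion": [
    [0.35,[0,-0.005,0],[0,0,0]],
    [0.35,[0,-0.015,0],[0,0,0]],
    [0.35,[0,-0.03,0],[0,0,0]],
    [0.35,[0,-0.03,0],[0,0,0]],
    [0.35,[0,-0.03,0],[0,0,0]],
    [0.35,[0,0,0],[0,0,0]],
    [0.35,[0,0,0],[0,0,0]]
  ],
  "force": 60
}}

```text
clock: 4.85
tcp_pos: [0.5085, -0.2921, 0.1395]
orientation: [-1.571, 0.058, -0.065]
contact_force: [-0.3, 0.7, -3.9]
grip_width: 0.0421
```

Run:
```python
from h import *
o,Rm=st(); print(o['clock'],o['tcp_pos'],o['grip_width'],o['contact_force'],Rm.round(3))
f=r.grab_frame('wrist'); save(f,'w5'); np.savez('w5.npz',**f)
f2=dict(f,range_z=cv2.medianBlur(f['range_z'],3))
v,u=np.mgrid[110:330,240:400]; uv=np.c_[u.ravel(),v.ravel()]
D=(depthpts(f2,uv)-o['tcp_pos'])@Rm*1000   # tool frame
D=D.reshape(*v.shape,3)
for row in range(115,330,8): print(row,D[row-110,::20,1].round(0).astype(int), D[row-110,78].round(1))
```

```text
4.85 [ 0.50847446 -0.29211344  0.13950342] 0.04214772200930414 [-0.30753972  0.69928547 -3.89571457] [[ 0.997  0.004  0.078]
 [-0.078 -0.001  0.997]
 [ 0.004 -1.    -0.001]]
115 [140 140 140 140 140 141 140 140] [-57.9 140.    0.4]
123 [140 140 140 141 140 140 141 140] [-52.2 140.1   0.4]
131 [141 141  24  24  23  23 140 141] [-60.9  23.5   0.2]
139 [141 140  24  23  24  23 140 140] [-57.7  23.6   0.2]
147 [141 141  24  15  24  16  28 140] [-54.4  23.5   0.2]
155 [140 140  10   9   9  10  10 140] [-53.6  10.1   0.2]
163 [141   7   7   7   6   7   7 140] [-51.4   6.2   0.2]
171 [141   7   7   6   7   7   7 140] [-48.3   6.4   0.2]
179 [141 141   6   6   7   7   7 141] [-45.2   6.6   0.2]
187 [141 140   7   7   7   6   7 141] [-42.    6.7   0.2]
195 [140 140   7   6   7   7   6 141] [-38.8   6.9   0.2]
203 [141 140   6   6   6   6   7 141] [-35.8   6.3   0.2]
211 [141 140   6   6   6   6   6 141] [-32.4   6.5   0.2]
219 [140 141   6   6   6   6   6 141] [-29.    6.7   0.2]
227 [141 141   6   7   6   7   7 140] [-25.7   6.6   0.2]
235 [141 141   6   6   7   7   6 141] [-22.4   6.4   0.2]
243 [140 141   7   6   6   6   7 141] [-19.    6.3   0.2]
251 [141 140   7   6   6   6   6 141] [-15.5   6.2   0.2]
259 [141   8   6   7   6   6   6   8] [-11.8   6.5   0.2]
267 [9 1 6 6 6 6 6 2] [-8.5  5.9  0.2]
275 [ 3 -4  6  6  6  6  6 -5] [-4.6  6.3  0.2]
283 [ -4  -8   6   6   6   7   6 -10] [-0.9  6.3  0.2]
291 [-15  -9   6   6   6   6   6 -16] [2.7 5.8 0.2]
299 [-20  -9   6   6   7   7   7 -18] [7.  6.5 0.2]
307 [-26 -10   6   6   6   6   6 -19] [10.6  6.   0.2]
315 [-30 -11   6   6   6   7   6 -19] [14.9  6.5  0.2]
323 [-35 -12 141 141 141 141 141 -19] [121.2 141.    0.5]
```

View pics/w5.png

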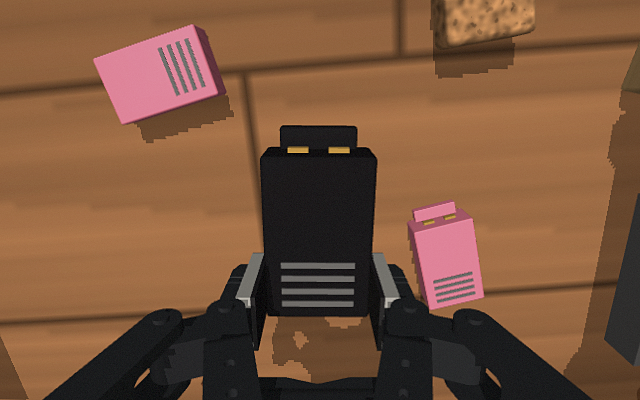

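The pack is held: top face 6 mm ahead of the TCP, heel at tool x≈+15.5, toe tip at about −63. Now I'll plan the poses over the cradle.

```bash
cat >> h.py <<'E'
C0=np.array([.5457,.2763]); CY=np.radians(5.97)
TX,TY=.0633,.0296
def tp(x0,z0,th):
    "TCP target for toe tip bottom at cradle x0,z0 (mm), tilt th deg"
    t=np.radians(th); ex=np.array([np.cos(t),np.sin(t)]); pz=np.array([-np.sin(t),np.cos(t)])
    q=np.array([x0,z0])/1000+TX*ex+TY*pz
    p=C0+q[0]*np.array([np.cos(CY),np.sin(CY)])
    return np.array([*p,q[1]]), down(CY,th)
def toe(th=None):
    o,Rm=st(); ct=np.array([np.cos(CY),np.sin(CY),0]); n=np.array([-ct[1],ct[0],0])
    T=o['tcp_pos']+Rm@np.array([-TX,TY,0]); H=o['tcp_pos']+Rm@np.array([-TX+.079,TY,0])
    g=lambda P:np.round([(P-[*C0,0])@ct*1000,(P-[*C0,0])@n*1000,P[2]*1000],1)
    print('clock',o['clock'],'toe',g(T),'heel',g(H),'tilt',np.degrees(np.arcsin(Rm[2,0])).round(2),'yaw err',np.degrees(np.arctan2(Rm[1,0],Rm[0,0])-CY).round(2),'F',o['contact_force'].round(1),'M',o['moment'].round(2),'w',o['grip_width'].round(4),'j',o['joints'].round(2))
E
python3 - <<'E'
from h import *
p,M=tp(-27,70,30); print(p); goto(p,M); goto([*p[:2],.15],down(CY)); toe()
E
```

```text
[0.5586488  0.27765412 0.12728435]
shift tool mm [  6.8  10.6 571.3] turn deg [  2.73 -10.19 -29.85]
shift tool mm [  6.8 -12.1 571.3] turn deg [  0.   -10.43   0.06]Traceback (most recent call last):
  File "<stdin>", line 2, in <module>
  File "h.py", line 53, in toe
    print('clock',o['clock'],'toe',g(T),'heel',g(H),'tilt',np.degrees(np.arcsin(Rm[2,0])).round(2),'yaw err',np.degrees(np.arctan2(Rm[1,0],Rm[0,0])-CY).round(2),'F',o['contact_force'].round(1),'M',o['moment'].round(2),'w',o['grip_width'].round(4),'j',o['joints'].round(2))
                                                                                                                                                                                                                              ^^^^^^^^^^^^^^^^^^^^^
AttributeError: 'float' object has no attribute 'round'
```

{"name": "jog_arm", "arguments": {
  "motion": [
    [0.35,[0.001,-0.006,0.03],[0,0,0]],
    [0.35,[0.001,-0.006,0.038],[0,0,0]],
    [0.35,[0.001,0,0.038],[0,0,0]],
    [0.35,[0.001,0,0.038],[0,0,0]],
    [0.35,[0.001,0,0.038],[0,0,0]],
    [0.35,[0.001,0,0.038],[0,0,0]],
    [0.35,[0.001,0,0.038],[0,0,0]],
    [0.35,[0,0,0.038],[0,0,0]],
    [0.35,[0,0,0.038],[0,0,0]],
    [0.35,[0,0,0.038],[0,0,0]]
  ]
}}

```text
clock: 5.73
tcp_pos: [0.5419, 0.0804, 0.1477]
orientation: [-1.571, 0.064, -0.059]
contact_force: [0.9, -0.4, -2.0]
grip_width: 0.0424
```

{"name": "jog_arm", "arguments": {
  "motion": [
    [0.35,[0,0,0.038],[0,0,0]],
    [0.35,[0,0,0.038],[0,0,0]],
    [0.35,[0,0,0.038],[0,0,0]],
    [0.35,[0,0,0.038],[0,0,0]],
    [0.35,[0,0,0.038],[0,0,0]],
    [0.35,[0,0,0],[0,-5.2,0]],
    [0.35,[0,0,0],[0,-5.2,0]],
    [0.35,[0,0,0],[0,0,0]]
  ]
}}

```text
clock: 6.4
tcp_pos: [0.5567, 0.2684, 0.1472]
orientation: [-1.571, -0.083, 0.088]
contact_force: [-0.2, -0.1, -1.6]
grip_width: 0.0425
```

```bash
sed -i "s/o\['grip_width'\].round(4)/round(o['grip_width'],4)/" h.py
python3 - <<'E'
from h import *
toe(); p,M=tp(-27,80,30); goto(p,M)
E
```

```text
clock 6.4 toe [-53.2  -9.3 117.8] heel [ 25.8  -9.  117.5] tilt -0.2 yaw err 0.24 F [-0.2 -0.1 -1.6] M [-0.04 -0.   -0.02] w 0.0425 j [-0.75  0.51  0.26  1.8  -0.17  0.86  1.27]
shift tool mm [2.9 9.9 9. ] turn deg [ 2.00e-02  2.60e-01 -3.02e+01]
```

{"name": "jog_arm", "arguments": {
  "motion": [
    [0.35,[0.003,0.005,0.009],[0,0,0]],
    [0.35,[0,0,0],[0,0,-6]],
    [0.35,[0,0,0],[0,0,-6]],
    [0.35,[0,0,0],[0,0,-6]],
    [0.35,[0,0,0],[0,0,-6]],
    [0.35,[0,0,0],[0,0,-6]],
    [0.35,[0,0,0],[0,0,0]],
    [0.35,[0,0,0],[0,0,0]]
  ]
}}

```text
clock: 7.07
tcp_pos: [0.5578, 0.2791, 0.1428]
orientation: [-1.504, -0.488, -0.325]
contact_force: [1.3, 1.4, -1.7]
grip_width: 0.0425
```

Run:
```python
from h import *
toe(); p,M=tp(-27,35,30); goto(p,M)
f=r.grab_frame('wrist'); save(f,'w6'); np.savez('w6.npz',**f)
o,Rm=st(); f2=dict(f,range_z=cv2.medianBlur(f['range_z'],3))
uv=np.array([[318,v] for v in range(130,325,12)]); print(((depthpts(f2,uv)-o['tcp_pos'])@Rm*1000).round(1))
```

```text
clock 7.0667 toe [-27.9   1.3  85.6] heel [ 40.6   1.5 125. ] tilt 29.86 yaw err 0.16 F [ 1.3  1.4 -1.7] M [ 0.03  0.62 -0.  ] w 0.0425 j [-1.19  0.44  0.61  2.16  0.2   0.17  0.8 ]
shift tool mm [-24.5  44.2  -1.4] turn deg [-0.01  0.14 -0.14]
[[-6.450e+01  2.390e+01  3.000e-01]
 [-5.970e+01  2.330e+01  3.000e-01]
 [-5.690e+01  1.120e+01  3.000e-01]
 [-5.330e+01  6.700e+00  3.000e-01]
 [-4.870e+01  6.400e+00  3.000e-01]
 [-4.400e+01  6.300e+00  3.000e-01]
 [-3.930e+01  6.200e+00  3.000e-01]
 [-3.450e+01  6.100e+00  3.000e-01]
 [-2.940e+01  6.100e+00  3.000e-01]
 [-2.420e+01  6.400e+00  4.000e-01]
 [-1.890e+01  6.400e+00  4.000e-01]
 [-1.360e+01  6.400e+00  4.000e-01]
 [-8.000e+00  6.400e+00  4.000e-01]
 [-2.700e+00  5.900e+00  4.000e-01]
 [ 3.200e+00  6.200e+00  4.000e-01]
 [ 9.000e+00  6.100e+00  5.000e-01]
 [ 2.409e+02  3.065e+02  1.200e+00]]
```

View pics/w6.png

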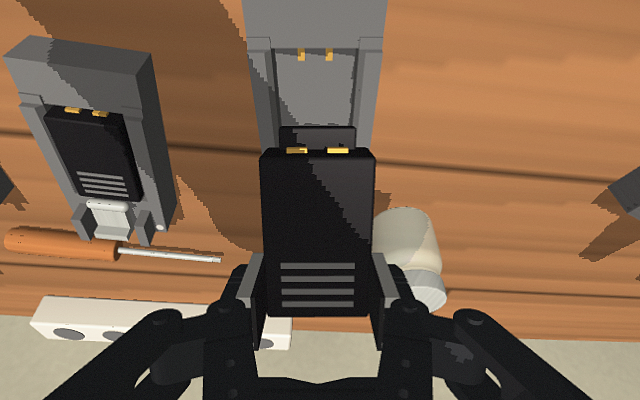

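Joint 6 reads 0.17, right at its limit at this tilt. I'll lower to a hover, still clear of everything, to see whether the tilt can be held.

{"name": "jog_arm", "arguments": {
  "motion": [
    [0.35,[-0.008,0.0147,-0.0014],[0,0,0]],
    [0.35,[-0.008,0.0147,0],[0,0,0]],
    [0.35,[-0.008,0.0147,0],[0,0,0]],
    [0.35,[0,0,0],[0,0,0]],
    [0.35,[0,0,0],[0,0,0]]
  ]
}}

```text
clock: 7.53
tcp_pos: [0.5623, 0.2727, 0.1175]
orientation: [-1.513, -0.481, -0.331]
contact_force: [0.5, -0.0, -2.2]
grip_width: 0.0424
```

Run:
```python
from h import *
toe(); p,M=tp(-27,35,30); goto(p,M)
```

```text
clock 7.5333 toe [-24.2  -5.4  60.4] heel [44.4 -5.6 99.6] tilt 29.73 yaw err -0.22 F [ 0.5 -0.  -2.2] M [-0.04  0.69  0.03] w 0.0424 j [-1.02  0.45  0.4   2.16  0.75  0.17  0.26]
shift tool mm [-15.2  20.3   5.5] turn deg [ 0.56 -0.19 -0.27]
```

The arm can't hold that tilt lower down because joint 6 is at its limit. I'll set the pack on clear bench near the cradle and regrasp with the tool leaning the other way. That keeps the tool near vertical during the insertion.

{"name": "jog_arm", "arguments": {
  "motion": [
    [0.35,[0,-0.03,0],[0,0,6]],
    [0.35,[0,-0.01,0],[0,0,6]],
    [0.35,[0,0,0],[0,0,6]],
    [0.35,[0,0,0],[0,0,6]],
    [0.35,[0,0,0],[0,0,6]],
    [0.35,[0,0,0],[0,0,0]],
    [0.35,[0,0,0],[0,0,0]]
  ]
}}

```text
clock: 8.12
tcp_pos: [0.5571, 0.2699, 0.1285]
orientation: [-1.577, -0.151, -0.016]
contact_force: [0.4, 0.1, -1.9]
grip_width: 0.0423
```

Run:
```python
from h import *
toe(); goto([.474,.172,.1],down(CY)); goto([.474,.172,.034],down(CY)) 
# check clear spot in top view depth
f=r.grab_frame('top'); save(f,'top1'); f2=dict(f)
g=dict(np.load('top0.npz'))
v,u=np.mgrid[150:300,200:350]; D=depthpts(g,np.c_[u.ravel(),v.ravel()]); 
m=(np.abs(D[:,0]-.455)<.08)&(np.abs(D[:,1]-.17)<.07)
H=D[m&(D[:,2]>.008)]; print(m.sum(),len(H)); print(H[:8].round(3), H[:,0].min() if len(H) else '',H[:,0].max() if len(H) else '')
```

```text
clock 8.1167 toe [-49.1  -6.9  92.4] heel [ 29.4  -8.3 100.8] tilt 6.06 yaw err -0.98 F [ 0.4  0.1 -1.9] M [-0.01  0.12 -0.02] w 0.0423 j [-0.44  0.49 -0.18  1.86  0.22  0.73  0.9 ]
shift tool mm [-93.8  20.  -90. ] turn deg [ 0.82 -1.02  6.05]
shift tool mm [-100.8   85.6  -89.2] turn deg [ 0.82 -1.02  6.05]
2484 84
[[0.535 0.166 0.017]
 [0.534 0.16  0.02 ]
 [0.535 0.157 0.017]
 [0.534 0.154 0.021]
 [0.534 0.15  0.023]
 [0.535 0.148 0.017]
 [0.533 0.143 0.033]
 [0.533 0.141 0.03 ]] 0.37644007795329615 0.5347964320914028
```

{"name": "jog_arm", "arguments": {
  "motion": [
    [0.35,[0,0,0],[0.8,-1.0,6]],
    [0.35,[-0.031,0,-0.0297],[0,0,0]],
    [0.35,[-0.031,0,-0.0297],[0,0,0]],
    [0.35,[-0.031,0,-0.0297],[0,0,0]],
    [0.35,[0,0.028,0],[0,0,0]],
    [0.35,[0,0.028,0],[0,0,0]],
    [0.35,[0,0,0],[0,0,0]],
    [0.35,[0,0,0],[0,0,0]]
  ]
}}

```text
clock: 8.83
tcp_pos: [0.4724, 0.1748, 0.0719]
orientation: [-1.574, -0.084, 0.089]
contact_force: [-0.1, -0.0, -1.8]
grip_width: 0.0425
```

Run:
```python
from h import *
toe(); goto([.474,.172,.032],down(CY)); print(st()[0]['tcp_pos'])
f=r.grab_frame('wrist'); save(f,'w7')
```

```text
clock 8.8333 toe [-146.9  -93.9   42.5] heel [-67.9 -93.4  42.2] tilt -0.21 yaw err 0.33 F [-0.1 -0.  -1.8] M [ 0.05 -0.06  0.04] w 0.0425 j [-0.3   0.47 -0.21  2.08  0.17  0.61  1.04]
shift tool mm [ 1.5 39.9 -2.7] turn deg [ 0.28  0.33 -0.21]
[0.47237776 0.17477309 0.07190232]
```

View pics/w7.png

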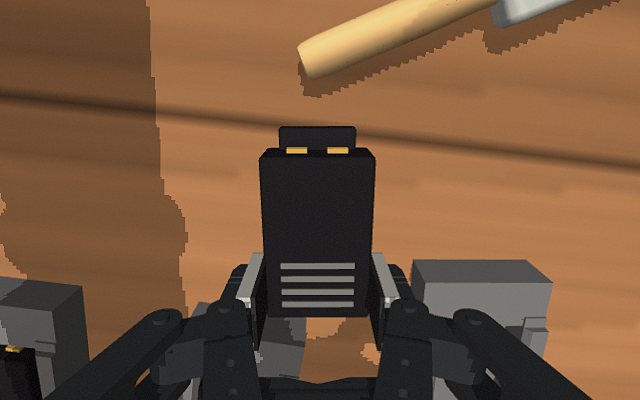

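{"name": "jog_arm", "arguments": {
  "motion": [
    [0.35,[0.001,0.02,-0.0027],[0,0,0]],
    [0.35,[0,0.015,0],[0,0,0]],
    [0.35,[0,0.004,0],[0,0,0]],
    [0.35,[0,0,0],[0,0,0]],
    [0.35,[0,0,0],[0,0,0]]
  ]
}}

```text
clock: 9.3
tcp_pos: [0.4762, 0.1726, 0.0346]
orientation: [-1.573, -0.086, 0.085]
contact_force: [-0.1, 0.9, -2.4]
grip_width: 0.0423
```

{"name": "jog_arm", "arguments": {
  "motion": [
    [0.35,[0,0.003,0],[0,0,0]],
    [0.35,[0,0,0],[0,0,0]]
  ]
}}

```text
clock: 9.47
tcp_pos: [0.4761, 0.1722, 0.0312]
orientation: [-1.573, -0.085, 0.085]
contact_force: [-0.6, -0.4, -2.4]
grip_width: 0.0423
```

{"name": "jog_arm", "arguments": {
  "motion": [
    [0.35,[0,0.0015,0],[0,0,0]],
    [0.35,[0,0,0],[0,0,0]]
  ]
}}

```text
clock: 9.63
tcp_pos: [0.476, 0.172, 0.0294]
orientation: [-1.573, -0.085, 0.085]
contact_force: [0.4, 0.9, 0.3]
grip_width: 0.0427
```

{"name": "jog_arm", "arguments": {
  "motion": [
    [0.65,[0,0,0],[0,0,0]],
    [0.65,[0,0,0],[0,0,0]],
    [0.65,[0,0,0],[0,0,0]],
    [0.65,[0.004,-0.003,0],[0,0,0]],
    [0.65,[0,0,0],[0,0,5]],
    [0.65,[0,0,0],[0,0,5]],
    [0.65,[0,0,0],[0,0,5]],
    [0.65,[0,0,0],[0,0,5]],
    [0.65,[0,0,0],[0,0,0]],
    [0.65,[0,0,0],[0,0,0]]
  ]
}}

```text
clock: 10.47
tcp_pos: [0.4804, 0.1721, 0.0315]
orientation: [-1.574, 0.192, 0.357]
contact_force: [-0.3, 0.8, 0.2]
grip_width: 0.0557
```

Run:
```python
from h import *
toe(); print(st()[0]['tcp_pos'])
f=r.grab_frame('wrist'); save(f,'w8'); np.savez('w8.npz',**f)
```

```text
clock 10.4667 toe [-145.4  -97.    25.3] heel [-71.2 -96.9  -1.7] tilt -19.99 yaw err 0.06 F [-0.3  0.8  0.2] M [ 0.02 -0.31  0.03] w 0.0557 j [-0.21  0.69 -0.27  1.84  0.07  0.96  1.18]
[0.48037219 0.17213166 0.03145264]
```

View pics/w8.png

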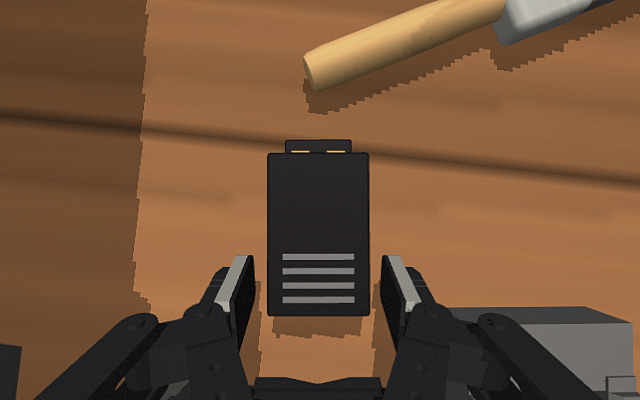

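{"name": "jog_arm", "arguments": {
  "motion": [
    [0.35,[0,0.001,0],[0,0,0]],
    [0.35,[0,0,0],[0,0,0]],
    [0.35,[0,0,0],[0,0,0]],
    [0.35,[0,0,0],[0,0,0]],
    [0.35,[0,-0.01,0],[0,0,0]],
    [0.35,[0,-0.03,0],[0,0,0]],
    [0.35,[0,-0.03,0],[0,0,0]],
    [0.35,[0,-0.03,0],[0,0,0]],
    [0.35,[0,0,0],[0,0,0]],
    [0.35,[0,0,0],[0,0,0]]
  ],
  "force": 60
}}

```text
clock: 11.35
tcp_pos: [0.5148, 0.1766, 0.1267]
orientation: [-1.574, 0.189, 0.355]
contact_force: [0.7, 1.0, -3.1]
grip_width: 0.0426
```

Run:
```python
from h import *
o,Rm=st(); print(o['clock'],o['tcp_pos'],o['grip_width'],o['contact_force'])
f=r.grab_frame('wrist'); save(f,'w9'); np.savez('w9.npz',**f)
f2=dict(f,range_z=cv2.medianBlur(f['range_z'],3))
v,u=np.mgrid[120:330,250:390]; D=((depthpts(f2,np.c_[u.ravel(),v.ravel()])-o['tcp_pos'])@Rm*1000).reshape(*v.shape,3)
c=D[:,68-18:68+18].reshape(-1,36,3)
sel=D[45:190,30:105].reshape(-1,3); 
m=np.abs(sel[:,1])<60; s=sel[m]
A=np.c_[s[:,0],s[:,2],np.ones(len(s))]; k,*_=np.linalg.lstsq(A,s[:,1],rcond=None)
res=s[:,1]-A@k; g=np.abs(res)<1.5; k,*_=np.linalg.lstsq(A[g],s[g,1],rcond=None); print('top plane y=',k,'tilt',np.degrees(np.arctan(k[0])),g.mean())
for row in range(122,330,6): print(row,D[row-120,68].round(1),D[row-120,[20,40,95,115],1].round(0))
```

```text
11.35 [0.51476573 0.17664649 0.12671139] 0.042579234374012814 [ 0.74488239  0.97726327 -3.05689103]
top plane y= [-3.76361848e-01 -5.75436501e-03  9.00645862e+00] tilt -20.624422783808416 1.0
122 [-51.3 154.1   0.5] [155. 154. 154. 154.]
128 [-46.9 152.7   0.5] [153. 153. 152. 152.]
134 [-42.6 151.1   0.5] [151. 152. 151. 151.]
140 [-38.3 149.    0.5] [150. 150. 149. 149.]
146 [-50.7  46.3   0.3] [148.  46.  46. 148.]
152 [-48.1  45.1   0.3] [146.  45.  45. 146.]
158 [-48.6  27.7   0.2] [28. 28. 28. 28.]
164 [-46.3  26.3   0.2] [26. 27. 26. 26.]
170 [-43.9  25.5   0.2] [25. 25. 26. 25.]
176 [-41.5  24.6   0.2] [24. 25. 24. 25.]
182 [-39.1  23.7   0.2] [24. 24. 24. 24.]
188 [-36.8  22.4   0.2] [23. 23. 23. 23.]
194 [-34.3  21.9   0.2] [22. 22. 22. 22.]
200 [-31.8  21.3   0.2] [21. 21. 21. 21.]
206 [-29.5  19.9   0.2] [20. 20. 20. 20.]
212 [-27.   19.5   0.2] [20. 19. 19. 19.]
218 [-24.8  18.2   0.2] [19. 19. 18. 18.]
224 [-22.4  17.3   0.2] [17. 18. 18. 17.]
230 [-19.9  16.5   0.2] [17. 17. 17. 16.]
236 [-17.5  15.8   0.2] [16. 16. 15. 16.]
242 [-15.2  14.7   0.2] [15. 15. 15. 15.]
248 [-12.8  13.9   0.2] [14. 15. 14. 14.]
254 [-10.3  13.4   0.2] [13. 14. 13. 13.]
260 [-8.2 11.8  0.2] [13. 12. 12. 12.]
266 [-5.6 11.4  0.2] [11. 11. 12. 11.]
272 [-3.5 10.1  0.2] [11. 10. 10. 11.]
278 [-0.9  9.6  0.2] [10.  9.  9.  9.]
284 [1.4 8.7 0.2] [9. 9. 9. 9.]
290 [3.6 7.5 0.2] [8. 7. 7. 8.]
296 [6.3 7.2 0.2] [7. 7. 7. 7.]
302 [8.1 5.5 0.2] [6. 6. 5. 5.]
308 [10.8  5.1  0.2] [5. 5. 5. 5.]
314 [13.2  4.3  0.2] [5. 4. 4. 4.]
320 [16.   4.   0.2] [5. 4. 4. 4.]
326 [ 94.5 101.8   0.4] [ 79.  77. 102. 101.]
```

View pics/w9.png

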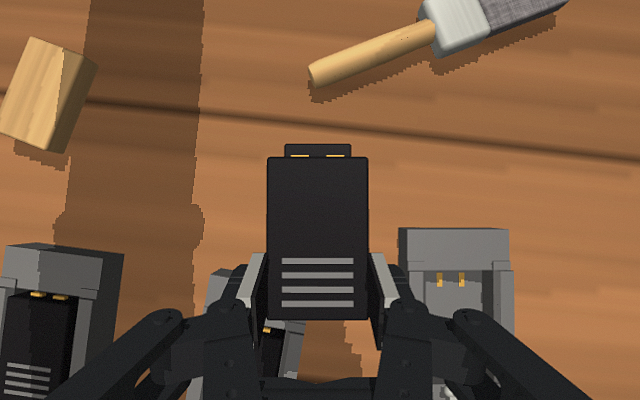

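```bash
cat >> h.py <<'E'
TT=np.array([-.0490,.0535,0.0002]); AL=20.6
def tp(x0,z0,th,yoff=0):
    M=down(CY,th-AL); ct=np.array([np.cos(CY),np.sin(CY),0]); n=np.array([-ct[1],ct[0],0])
    T=np.array([*C0,0])+x0/1000*ct+yoff/1000*n+[0,0,z0/1000]
    return T-M@TT, M
def toe():
    o,Rm=st(); ct=np.array([np.cos(CY),np.sin(CY),0]); n=np.array([-ct[1],ct[0],0])
    a=np.radians(AL); T=o['tcp_pos']+Rm@TT; H=T+Rm@np.array([np.cos(a),-np.sin(a),0])*.079
    g=lambda P:np.round([(P-[*C0,0])@ct*1000,(P-[*C0,0])@n*1000,P[2]*1000],1)
    print('clock',o['clock'],'toe',g(T),'heel',g(H),'pack tilt',np.degrees(np.arcsin(Rm[2,0])).round(2)+AL,'yaw err',np.degrees(np.arctan2(Rm[1,0],Rm[0,0])-CY).round(2),'F',o['contact_force'].round(1),'M',o['moment'].round(2),'w',round(o['grip_width'],4),'j',o['joints'].round(2))
def goto2(x0,z0,th,yoff=0):
    "turn first (about TCP), then shift in the turned axes"
    o,Rm=st(); p,M=tp(x0,z0,th,yoff)
    print((x0,z0,th),'turn',np.round(R.from_matrix(Rm.T@M).as_rotvec()*180/np.pi,2),'then shift',np.round(M.T@(p-o['tcp_pos'])*1000,1),' | shift in present axes',np.round(Rm.T@(p-o['tcp_pos'])*1000,1),'TCP',p.round(4))
E
python3 - <<'E'
from h import *
toe(); goto2(-27,60,30); goto2(-27,30,30)
E
```

```text
clock 11.4 toe [-107.2  -96.4   91.7] heel [-28.2 -96.1  92.5] pack tilt 0.5600000000000023 yaw err 0.12 F [ 0.1 -0.7 -3. ] M [ 0.03 -0.48  0.04] w 0.0423 j [-0.19  0.6  -0.27  1.73  0.05  1.17  1.2 ]
(-27, 60, 30) turn [  0.26   0.19 -29.44] then shift [53.9 13.4 96. ]  | shift in present axes [ 53.8 -15.3  95.9] TCP [0.5583 0.2774 0.1208]
(-27, 30, 30) turn [  0.26   0.19 -29.44] then shift [49. 43. 96.]  | shift in present axes [64.  12.9 96. ] TCP [0.5583 0.2774 0.0908]
```

Translate first (tool z and x), then tilt.

{"name": "jog_arm", "arguments": {
  "motion": [
    [0.35,[0,-0.015,0.03],[0,0,0]],
    [0.35,[0.018,0,0.033],[0,0,0]],
    [0.35,[0.018,0,0.033],[0,0,0]],
    [0.35,[0.018,0,0],[0,0,-5.9]],
    [0.35,[0,0,0],[0,0,-5.9]],
    [0.35,[0,0,0],[0,0,-5.9]],
    [0.35,[0,0,0],[0,0,-5.9]],
    [0.35,[0,0,0],[0,0,-5.9]],
    [0.35,[0,0,0],[0,0,0]],
    [0.35,[0,0,0],[0,0,0]]
  ]
}}

```text
clock: 12.23
tcp_pos: [0.5557, 0.277, 0.1187]
orientation: [-1.563, -0.211, -0.038]
contact_force: [0.6, 0.2, -2.1]
grip_width: 0.0422
```

Run:
```python
from h import *
toe(); goto2(-27,30,30)
f=r.grab_frame('wrist'); save(f,'w10'); np.savez('w10.npz',**f)
```

```text
clock 12.2333 toe [-29.9  -0.8  58.1] heel [38.7 -0.1 97.3] pack tilt 29.700000000000003 yaw err 0.4 F [ 0.6  0.2 -2.1] M [-0.07  0.18  0.01] w 0.0422 j [-0.46  0.49 -0.18  1.9   0.28  0.64  0.85]
(-27, 30, 30) turn [ 0.33  0.39 -0.3 ] then shift [-2.  28.   0.1]  | shift in present axes [-1.9 28.   0.3] TCP [0.5583 0.2774 0.0908]
```

View pics/w10.png

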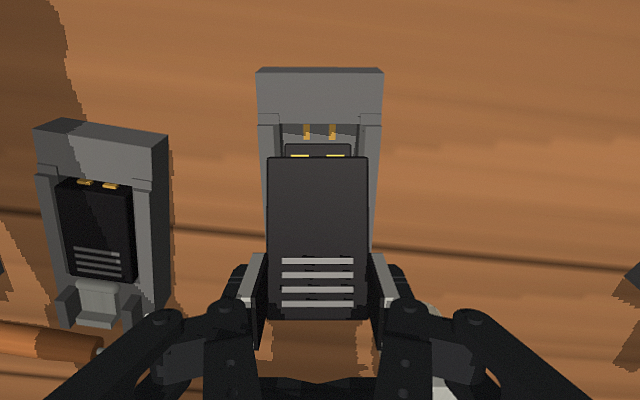

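Toe above the empty pocket, pack tilted 30°. I'll recheck the cradle's centreline from this view.

Run:
```python
from h import *
f=dict(np.load('w10.npz')); f2=dict(f,range_z=cv2.medianBlur(f['range_z'],3))
v,u=np.mgrid[60:250,240:400]; Z=depthpts(f2,np.c_[u.ravel(),v.ravel()])[:,2].reshape(v.shape)*1000
ct=np.array([np.cos(CY),np.sin(CY)]); n=np.array([-ct[1],ct[0]])
for r0,r1,z in((80,112,.0275),(130,150,.033)):
    L=[];Q=[]
    for row in range(r0,r1):
        on=np.nonzero((Z[row-60]>15)&(Z[row-60]<60))[0]; L.append((240+on[0]-.5,row)); Q.append((240+on[-1]+.5,row))
    l=(onplane(f,L,z)[:,:2]-C0)*1000; q=(onplane(f,Q,z)[:,:2]-C0)*1000
    print(z,'n:',np.median(l@n),np.median(q@n),'mid',(np.median(l@n)+np.median(q@n))/2,'slope deg',[np.degrees(np.polyfit(e@ct,e@n,1)[0]) for e in(l,q)])
I=[(c,60+np.nonzero(Z[:100,c-240]>20)[0]) for c in range(284,300)]
I=[(c,60+np.nonzero((Z[40:75,c-240]>20))[0][-1]+40+.5) for c in range(292,302)]
print('lip inner',np.median((onplane(f,I,.0275)[:,:2]-C0)@ct*1000),'exp -34.3')
B=[(c,60+np.nonzero(Z[:,c-240]>25)[0][0]-.5) for c in range(265,378)]
print('ridge',np.median((onplane(f,B,.0275)[:,:2]-C0)@ct*1000),'exp -62')
```

```text
0.0275 n: -35.152735363590324 34.615448358214955 mid -0.26864350268768433 slope deg [np.float64(0.2528116143901731), np.float64(0.5917101178003129)]
0.033 n: -35.00159487912211 34.710752915973046 mid -0.14542098157453154 slope deg [np.float64(0.6298538909882876), np.float64(0.329257606114985)]
lip inner -34.01471836502519 exp -34.3
ridge -62.27199636707438 exp -62
```

{"name": "jog_arm", "arguments": {
  "motion": [
    [0.35,[-0.001,0.014,0],[0.3,0.4,-0.3]],
    [0.35,[-0.0015,0.014,0],[0,0,0]],
    [0.35,[0,0,0],[0,0,0]],
    [0.35,[0,0,0],[0,0,0]]
  ]
}}

```text
clock: 12.62
tcp_pos: [0.5612, 0.2772, 0.0911]
orientation: [-1.556, -0.209, -0.052]
contact_force: [-0.0, -0.0, -2.0]
grip_width: 0.0421
```

Run:
```python
from h import *
toe(); goto2(-28.5,13,30)
```

```text
clock 12.6167 toe [-23.9  -0.3  30.2] heel [44.4 -0.6 69.9] pack tilt 30.150000000000002 yaw err -0.23 F [-0. -0. -2.] M [0.   0.18 0.03] w 0.0421 j [-0.47  0.53 -0.17  1.91  0.3   0.58  0.82]
(-28.5, 13, 30) turn [-0.03 -0.23  0.15] then shift [-7.2 16.3  0.5]  | shift in present axes [-7.2 16.3  0.4] TCP [0.5568 0.2773 0.0738]
```

{"name": "jog_arm", "arguments": {
  "motion": [
    [0.35,[-0.0052,0,0.0004],[0,-0.2,0]],
    [0.35,[-0.001,0.007,0],[0,0,0]],
    [0.35,[-0.001,0.007,0],[0,0,0]],
    [0.35,[0,0,0],[0,0,0]],
    [0.35,[0,0,0],[0,0,0]]
  ]
}}

```text
clock: 13.03
tcp_pos: [0.5556, 0.2777, 0.0766]
orientation: [-1.555, -0.214, -0.05]
contact_force: [-0.9, 0.1, -2.9]
grip_width: 0.0422
```

Run:
```python
from h import *
toe(); goto2(-28.5,11,30)
f=r.grab_frame('wrist'); save(f,'w11')
```

```text
clock 13.0333 toe [-29.3   0.6  15.6] heel [38.9  0.6 55.5] pack tilt 30.270000000000003 yaw err 0.06 F [-0.9  0.1 -2.9] M [-0.02  0.22  0.01] w 0.0422 j [-0.48  0.54 -0.16  1.93  0.32  0.55  0.81]
(-28.5, 11, 30) turn [-0.07  0.06  0.27] then shift [ 0.3  4.9 -0.5]  | shift in present axes [ 0.3  4.9 -0.5] TCP [0.5568 0.2773 0.0718]
```

View pics/w11.png

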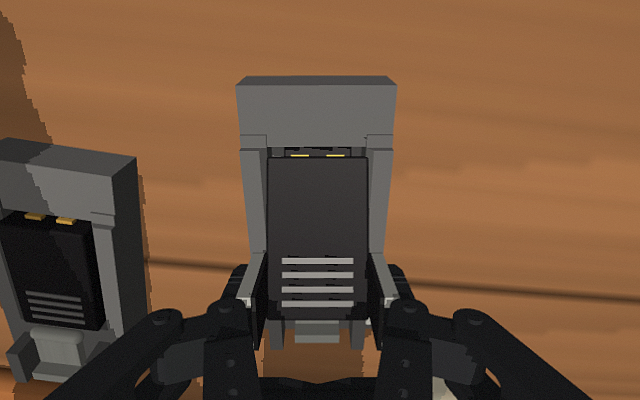

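The toe is in the pocket just beside the lip, with the block centred between the walls. Lowering to the floor.

{"name": "jog_arm", "arguments": {
  "motion": [
    [0.35,[-0.0003,0.0025,-0.0005],[0,0,0.2]],
    [0.35,[0,0.0015,0],[0,0,0]],
    [0.35,[0,0,0],[0,0,0]]
  ]
}}

```text
clock: 13.33
tcp_pos: [0.5564, 0.2773, 0.0729]
orientation: [-1.555, -0.212, -0.048]
contact_force: [0.5, 0.2, -2.1]
grip_width: 0.0424
```

Run:
```python
from h import *
toe()
```

```text
clock 13.3333 toe [-28.8   0.1  12.1] heel [39.6  0.1 51.7] pack tilt 30.11 yaw err 0.04 F [ 0.5  0.2 -2.1] M [-0.02  0.26  0.  ] w 0.0424 j [-0.48  0.55 -0.16  1.93  0.32  0.54  0.81]
```

{"name": "jog_arm", "arguments": {
  "motion": [
    [0.35,[-0.0021,0,0],[0,0,0]],
    [0.35,[-0.0021,-0.0003,0],[0,0,0]],
    [0.35,[-0.0022,-0.0003,0],[0,0,0]],
    [0.35,[0,0,0],[0,0,0]],
    [0.35,[0,0,0],[0,0,0]]
  ]
}}

```text
clock: 13.75
tcp_pos: [0.5502, 0.2769, 0.073]
orientation: [-1.555, -0.213, -0.048]
contact_force: [1.1, -0.6, -0.3]
grip_width: 0.0419
```

Run:
```python
from h import *
toe()
f=r.grab_frame('wrist'); save(f,'w12')
```

```text
clock 13.75 toe [-34.9   0.4  12.1] heel [33.4  0.4 51.8] pack tilt 30.17 yaw err 0.05 F [ 1.1 -0.6 -0.3] M [-0.04 -0.01 -0.07] w 0.0419 j [-0.48  0.54 -0.16  1.94  0.32  0.54  0.8 ]
```

View pics/w12.png

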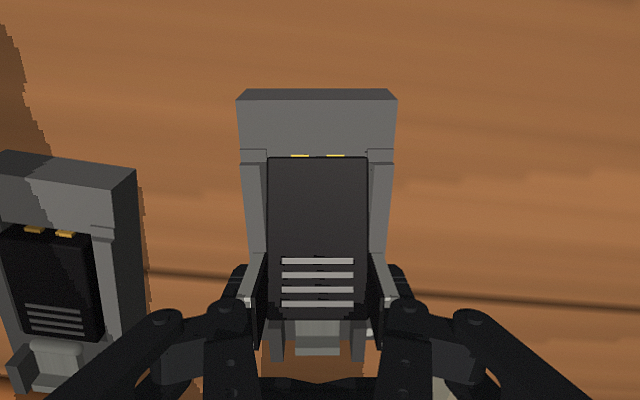

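The toe is hidden under the lip and the block face rests at the lip edge, with light contact (F ≈ 1 N). Now I'll compute the rocking steps.

Run:
```python
from h import *
seq=[(-34.9,12.1,30.2),(-35.6,12.2,27),(-36.2,12.2,24),(-36.7,12.2,21),(-37.3,12.2,18),(-37.7,12.2,15),(-38,12.2,13)]
for a,b in zip(seq,seq[1:]):
    p,M=tp(*a); q,N=tp(*b); print(b,np.round(M.T@(q-p)*1000,2),np.round(R.from_matrix(M.T@N).as_rotvec()*180/np.pi,2))
```

```text
(-35.6, 12.2, 27) [ 2.24  2.6  -0.  ] [ 0.  -0.   3.2]
(-36.2, 12.2, 24) [2.14 2.57 0.  ] [-0.  0.  3.]
(-36.7, 12.2, 21) [ 2.23  2.61 -0.  ] [-0.  0.  3.]
(-37.3, 12.2, 18) [2.13 2.63 0.  ] [-0.  0.  3.]
(-37.7, 12.2, 15) [ 2.33  2.66 -0.  ] [ 0. -0.  3.]
(-38, 12.2, 13) [1.54 1.77 0.  ] [0. 0. 2.]
```

{"name": "jog_arm", "arguments": {
  "motion": [
    [0.35,[0.0022,0.0026,0],[0,0,3.2]],
    [0.35,[0.0021,0.0026,0],[0,0,3]],
    [0.35,[0.0022,0.0026,0],[0,0,3]],
    [0.35,[0,0,0],[0,0,0]],
    [0.35,[0,0,0],[0,0,0]]
  ]
}}

```text
clock: 14.22
tcp_pos: [0.5577, 0.2772, 0.0652]
orientation: [-1.567, -0.087, 0.077]
contact_force: [2.4, -0.6, -1.2]
grip_width: 0.042
```

Run:
```python
from h import *
toe(); goto2(-37.7,12.2,16)
f=r.grab_frame('wrist'); save(f,'w13')
```

```text
clock 14.2167 toe [-36.6  -0.   11.4] heel [37.2 -0.1 39.7] pack tilt 20.970000000000002 yaw err 0.01 F [ 2.4 -0.6 -1.2] M [-0.18 -0.61  0.02] w 0.042 j [-0.38  0.62 -0.24  1.81  0.21  0.73  0.94]
(-37.7, 12.2, 16) turn [-0.1   0.01  4.97] then shift [3.7 3.3 0.1]  | shift in present axes [3.4 3.6 0.1] TCP [0.5611 0.2777 0.0616]
```

View pics/w13.png

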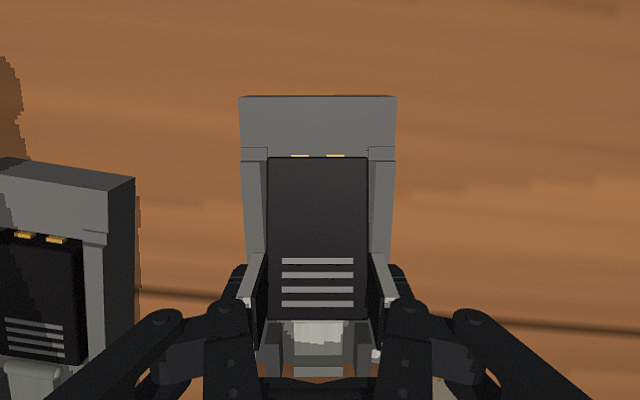

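{"name": "jog_arm", "arguments": {
  "motion": [
    [0.35,[0.0018,0.0018,0],[0,0,2.5]],
    [0.35,[0.0017,0.0018,0],[0,0,2.5]],
    [0.35,[0.0015,0.0018,0],[0,0,2.5]],
    [0.35,[0,0,0],[0,0,0]],
    [0.35,[0,0,0],[0,0,0]]
  ]
}}

```text
clock: 14.68
tcp_pos: [0.563, 0.2779, 0.0602]
orientation: [-1.572, 0.013, 0.178]
contact_force: [4.3, -0.8, -0.6]
grip_width: 0.0421
```

Run:
```python
from h import *
toe(); print(st()[0]['tcp_pos'])
f=r.grab_frame('wrist'); save(f,'w14')
o,Rm=st(); f2=dict(f,range_z=cv2.medianBlur(f['range_z'],3))
v,u=np.mgrid[170:310,285:350]; D=depthpts(f2,np.c_[u.ravel(),v.ravel()])
ct=np.array([np.cos(CY),np.sin(CY)]); s=(D[:,:2]-C0)@ct*1000; z=D[:,2]*1000
k=np.polyfit(s,z,1); k=np.polyfit(s[abs(z-np.polyval(k,s))<2],z[abs(z-np.polyval(k,s))<2],1); print('seen tilt',np.degrees(np.arctan(k[0])),'top z at x=0',k[1])
```

```text
clock 14.6833 toe [-37.7  -0.   13.1] heel [39.   0.  31.7] pack tilt 13.630000000000003 yaw err 0.07 F [ 4.3 -0.8 -0.6] M [-0.16 -1.34  0.11] w 0.0421 j [-0.34  0.69 -0.27  1.7   0.15  0.89  1.01]
[0.56302134 0.27786544 0.06021156]
seen tilt 13.875645461153594 top z at x=0 47.281130864624906
```

View pics/w14.png

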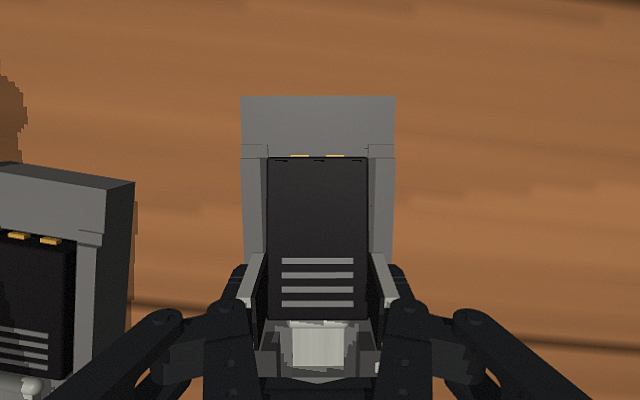

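The toe is under the lip and the heel edge is below the nose centre. Releasing: open the fingers, then lift straight up.

{"name": "jog_arm", "arguments": {
  "motion": [
    [0.65,[0,0,0],[0,0,0]],
    [0.65,[0,0,0],[0,0,0]],
    [0.65,[0,0,0],[0,0,0]],
    [0.65,[0,-0.02,0],[0,0,0]],
    [0.65,[0,-0.03,0],[0,0,0]],
    [0.65,[0,-0.02,0],[0,0,0]],
    [0,[0,0,0],[0,0,-3.5]],
    [0,[0,0,0],[0,0,-3.5]],
    [0,[0,0,0],[0,0,0]],
    [0,[0,0,0],[0,0,0]]
  ]
}}

```text
clock: 15.57
tcp_pos: [0.5692, 0.2791, 0.1297]
orientation: [-1.568, -0.08, 0.088]
contact_force: [-0.2, 0.2, 0.8]
grip_width: 0.0073
```

```bash
cat >> h.py <<'E'
def seen(f,rows,cols):
    f2=dict(f,range_z=cv2.medianBlur(f['range_z'],3))
    v,u=np.mgrid[rows[0]:rows[1],cols[0]:cols[1]]; D=depthpts(f2,np.c_[u.ravel(),v.ravel()])
    ct=np.array([np.cos(CY),np.sin(CY)]); s=(D[:,:2]-C0)@ct*1000; z=D[:,2]*1000
    k=np.polyfit(s,z,1)
    for _ in range(3): g=abs(z-np.polyval(k,s))<2; k=np.polyfit(s[g],z[g],1)
    print('seen tilt',np.degrees(np.arctan(k[0])),'top z at x=0',k[1],'s range',s[g].min(),s[g].max(),g.mean())
E
python3 - <<'E'
from h import *
toe(); print(st()[0]['tcp_pos'])
f=r.grab_frame('wrist'); save(f,'w15'); np.savez('w15.npz',**f)
E
```

```text
clock 15.5667 toe [-25.6   0.5  76.5] heel [ 48.5   0.6 103.9] pack tilt 20.3 yaw err 0.16 F [-0.2  0.2  0.8] M [-0.04 -0.01 -0.05] w 0.0073 j [-0.36  0.56 -0.27  1.74  0.18  0.87  0.98]
[0.56923405 0.27909174 0.12974633]
```

View pics/w15.png

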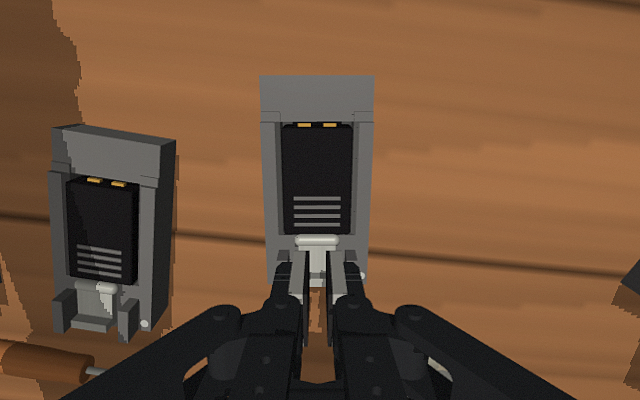

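Run:
```python
from h import *
f=dict(np.load('w15.npz')); seen(f,(130,190),(290,345))
p=C0+.021*np.array([np.cos(CY),np.sin(CY)]); goto([*p,.080],down(CY))
```

```text
seen tilt -0.037701755592092934 top z at x=0 34.99907960843933 s range -29.547420209731094 7.94611326431117 1.0
shift tool mm [-3.2 49.5 -0.1] turn deg [-0.07  0.11 -0.29]
```

The pack already looks flat (tilt ≈ 0°, top 35 mm by depth, which reads about 1 mm low). I'll press the heel anyway to be sure the latch is over it.

{"name": "jog_arm", "arguments": {
  "motion": [
    [0,[-0.003,0.025,0],[0,0,-0.2]],
    [0,[0,0.025,0],[0,0,0]],
    [0,[0,0.014,0],[0,0,0]],
    [0,[0,0,0],[0,0,0]],
    [0,[0,0,0],[0,0,0]]
  ]
}}

```text
clock: 16.03
tcp_pos: [0.5675, 0.2783, 0.0647]
orientation: [-1.568, -0.081, 0.084]
contact_force: [0.6, -0.3, 0.5]
grip_width: 0.0
```

Run:
```python
from h import *
p=C0+.021*np.array([np.cos(CY),np.sin(CY)]); goto([*p,.055],down(CY)); print(st()[0]['tcp_pos'],st()[0]['grip_width'],st()[0]['contact_force'])
f=r.grab_frame('wrist'); save(f,'w16')
```

```text
shift tool mm [-0.9  9.7  0.2] turn deg [-0.05  0.05 -0.11]
[0.56749605 0.27834832 0.06471904] 5.5218176814642125e-06 [ 0.57921059 -0.31057005  0.5385859 ]
```

View pics/w16.png

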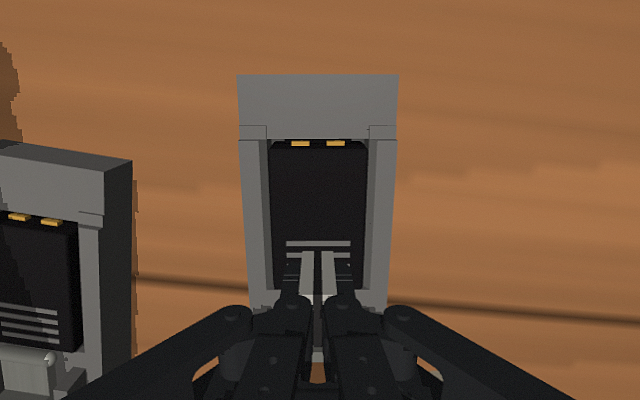

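{"name": "jog_arm", "arguments": {
  "motion": [
    [0,[-0.001,0.006,0],[0,0,0]],
    [0,[0,0.003,0],[0,0,0]],
    [0,[0,0,0],[0,0,0]]
  ]
}}

```text
clock: 16.33
tcp_pos: [0.5666, 0.2785, 0.0565]
orientation: [-1.568, -0.083, 0.083]
contact_force: [-0.8, 0.0, -0.3]
grip_width: 0.0
```

{"name": "jog_arm", "arguments": {
  "motion": [
    [0,[0,0.001,0],[0,0,0]],
    [0,[0,0,0],[0,0,0]]
  ]
}}

```text
clock: 16.5
tcp_pos: [0.5668, 0.2786, 0.0558]
orientation: [-1.567, -0.083, 0.082]
contact_force: [-0.1, 0.6, 0.5]
grip_width: -0.0001
```

{"name": "jog_arm", "arguments": {
  "motion": [
    [0,[0,0.001,0],[0,0,0]],
    [0,[0,0,0],[0,0,0]]
  ]
}}

```text
clock: 16.67
tcp_pos: [0.5669, 0.2787, 0.0552]
orientation: [-1.567, -0.083, 0.082]
contact_force: [-0.9, 0.5, 4.2]
grip_width: 0.0001
```

{"name": "jog_arm", "arguments": {
  "motion": [
    [0,[0,0.001,0],[0,0,0]],
    [0,[0,0,0],[0,0,0]]
  ]
}}

```text
clock: 16.83
tcp_pos: [0.5669, 0.2787, 0.0551]
orientation: [-1.568, -0.083, 0.082]
contact_force: [-3.1, -2.4, 12.5]
grip_width: 0.0001
```

Stiff contact with the tip at z≈36 mm: the pack is at seated height. I'll press up to about 30 N, then retreat.

{"name": "jog_arm", "arguments": {
  "motion": [
    [0,[0,0.001,0],[0,0,0]],
    [0,[0,0.0008,0],[0,0,0]],
    [0,[0,0,0],[0,0,0]]
  ]
}}

```text
clock: 17.08
tcp_pos: [0.567, 0.2787, 0.055]
orientation: [-1.568, -0.084, 0.081]
contact_force: [-8.8, -4.8, 26.9]
grip_width: 0.0001
```

{"name": "jog_arm", "arguments": {
  "motion": [
    [0,[0,-0.004,0],[0,0,0]],
    [0,[0,-0.02,0],[0,0,0]],
    [0,[-0.02,-0.03,0],[0,0,0]],
    [0,[-0.03,-0.03,0],[0,0,0]],
    [0,[-0.03,-0.03,0],[0,0,0]],
    [0,[0,0,0],[0,0,0]],
    [0,[0,0,0],[0,0,0]]
  ]
}}

```text
clock: 17.67
tcp_pos: [0.488, 0.2709, 0.1668]
orientation: [-1.566, -0.087, 0.081]
contact_force: [0.7, -1.0, -0.7]
grip_width: 0.0001
```

Run:
```python
from h import *
o,Rm=st(); print(o['clock'],o['tcp_pos'],o['contact_force'])
f=r.grab_frame('wrist'); save(f,'w17'); np.savez('w17.npz',**f)
f=r.grab_frame('scene'); save(f,'scene1'); c=cv2.resize(f['image'][120:300,200:420],None,fx=3.3,fy=3.3,interpolation=cv2.INTER_CUBIC); cv2.imwrite('pics/scene1c.png',c[:,:,::-1])
```

```text
17.6667 [0.48795685 0.2708584  0.16678823] [ 0.72796161 -0.96071403 -0.71757437]
```

View pics/w17.png

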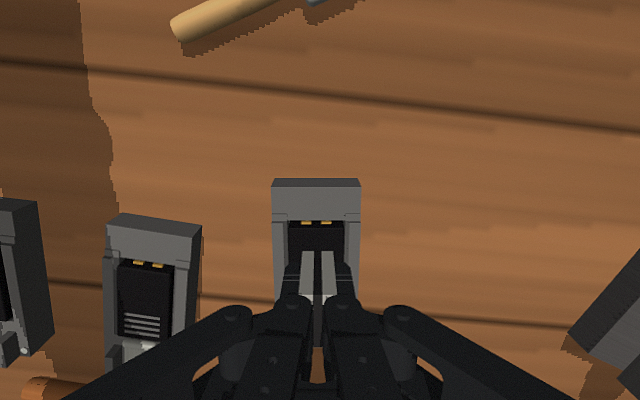

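View pics/scene1c.png

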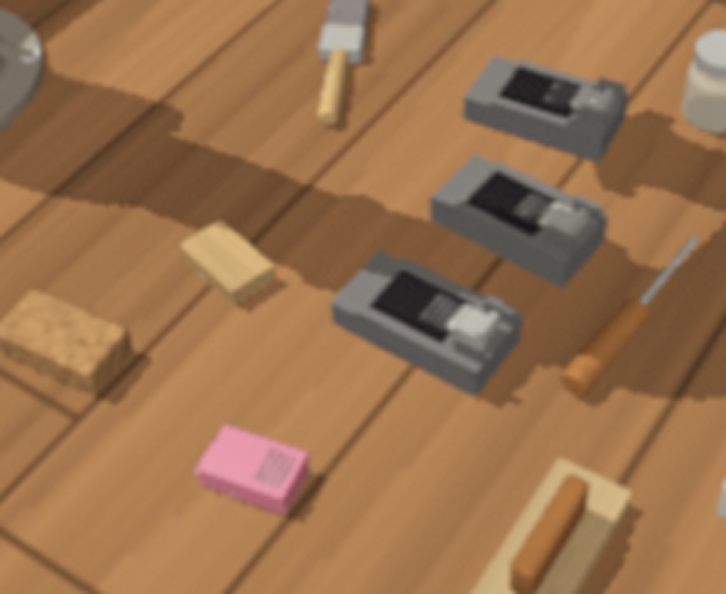

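From the scene camera the pack looks seated like its neighbours. I'll take one clearer wrist view to check the nose against the heel.

{"name": "jog_arm", "arguments": {
  "motion": [
    [0.6,[-0.02,-0.02,0],[0,0,0]],
    [0.6,[-0.02,-0.02,0],[0,0,0]],
    [0.8,[0,0,0],[0,0,0]],
    [0.9,[0,0,0],[0,0,0]],
    [0.9,[0,0,0],[0,0,0]]
  ]
}}

```text
clock: 18.18
tcp_pos: [0.4491, 0.2653, 0.2035]
orientation: [-1.568, -0.082, 0.083]
contact_force: [0.3, -0.8, 0.0]
grip_width: 0.0608
```

Run:
```python
from h import *
f=r.grab_frame('wrist'); save(f,'w18'); np.savez('w18.npz',**f)
c=cv2.resize(f['image'][150:330,60:380],None,fx=2.4,fy=2.4,interpolation=cv2.INTER_CUBIC); cv2.imwrite('pics/w18c.png',c[:,:,::-1])
```

```text
(no output)
```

View pics/w18c.png

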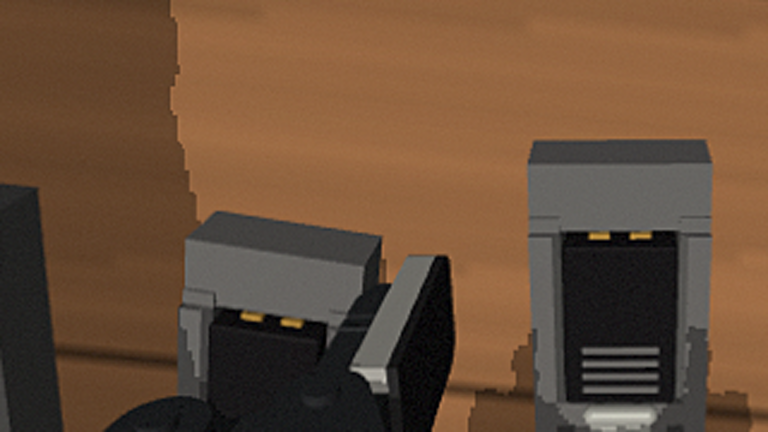

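Run:
```python
from h import *
f=dict(np.load('w18.npz')); seen(f,(255,285),(300,338))
seen(f,(255,305),(300,338))
f2=dict(f,range_z=cv2.medianBlur(f['range_z'],3))
ct=np.array([np.cos(CY),np.sin(CY)])
for col in (312,318,324):
    uv=np.array([[col,v] for v in range(300,332,2)]); D=depthpts(f2,uv); print(col,np.c_[(D[:,:2]-C0)@ct*1000,D[:,2]*1000].round(1).tolist())
# neighbour cradle seated pack top z, from w15
g=dict(np.load('w15.npz')); g2=dict(g,range_z=cv2.medianBlur(g['range_z'],3))
uv=np.array([[u,v] for u in range(75,130,4) for v in range(195,265,4)]); print('neighbour top z',np.median(depthpts(g2,uv)[:,2])*1000)
uv=np.array([[u,v] for u in range(290,345,4) for v in range(135,225,4)]); print('ours top z (before press)',np.median(depthpts(g2,uv)[:,2])*1000)
for col in (308,318,328):
    uv=np.array([[col,v] for v in range(226,252,2)]); D=depthpts(g2,uv); print(col,np.c_[(D[:,:2]-C0)@ct*1000,D[:,2]*1000].round(1).tolist())
```

```text
seen tilt 0.12300692705612319 top z at x=0 35.11734463435899 s range -29.27331618997375 1.6148436732291587 1.0
seen tilt 0.32167691435934187 top z at x=0 35.16723352191169 s range -29.27331618997375 23.230013072003548 1.0
312 [[18.3, 35.5], [20.5, 35.6], [23.2, 34.9], [25.0, 35.4], [27.3, 35.3], [29.4, 35.5], [31.3, 36.1], [34.1, 35.4], [36.7, 35.0], [38.7, 35.3], [37.7, 39.7], [38.9, 41.1], [39.8, 43.0], [41.7, 43.4], [44.9, 42.2], [47.1, 42.3]]
318 [[18.4, 35.4], [20.8, 35.1], [23.0, 35.1], [25.0, 35.5], [27.1, 35.7], [29.7, 35.1], [31.1, 36.3], [34.3, 35.0], [36.8, 34.8], [38.8, 35.1], [37.5, 40.0], [38.6, 41.5], [40.2, 42.4], [42.1, 42.9], [44.9, 42.3], [47.1, 42.3]]
324 [[18.4, 35.4], [20.2, 36.0], [23.2, 34.8], [25.1, 35.3], [27.0, 35.8], [29.3, 35.7], [31.8, 35.4], [34.1, 35.4], [36.4, 35.3], [39.4, 34.4], [37.7, 39.7], [38.7, 41.5], [40.1, 42.5], [42.2, 42.8], [45.0, 42.1], [47.3, 42.1]]
neighbour top z 35.06470556943382
ours top z (before press) 35.07499424397457
308 [[33.0, 35.3], [34.5, 35.1], [35.9, 35.1], [37.3, 35.3], [37.0, 39.2], [37.5, 41.3], [38.6, 42.1], [39.7, 42.7], [41.0, 43.0], [42.5, 42.7], [44.1, 42.3], [45.6, 42.2], [46.9, 42.6]]
318 [[32.9, 35.6], [34.5, 35.1], [35.7, 35.5], [37.4, 35.1], [37.1, 39.0], [37.9, 40.4], [38.7, 41.9], [39.7, 42.8], [40.9, 43.1], [42.6, 42.4], [44.0, 42.5], [45.7, 42.1], [46.9, 42.6]]
328 [[33.0, 35.2], [34.5, 35.1], [35.9, 35.1], [37.2, 35.4], [36.8, 39.7], [37.5, 41.4], [38.3, 42.6], [39.8, 42.5], [41.2, 42.4], [42.6, 42.5], [44.1, 42.3], [45.7, 42.1], [46.5, 43.2]]
```

The pack is flat (tilt about 0.1–0.3°) and level with the neighbouring pack (35.1 mm in both readings). The latch nose is at rest (front edge x≈37 mm) above a pack top that reaches x≈39 mm. Handing in.

Run:
```python
from h import *
o=r.get_obs(); print(o['clock'],o['contact_force'])
print(r.hand_in())
```

```text
18.2333 [0.23254291 0.02429428 0.27369518]
the job is handed in; nothing more can be done
None
```

The spare pack is in the empty cradle, lying flat and held by the latch. I handed the job in at 18.2 s, with the gripper clear and nothing touching.

**What I did:** The first grasp failed to give the 30° tilt because joint 6 reached its limit. I set the pack down on clear bench and regrasped it with the tool leaning the other way. Then I lowered the toe beside the lip, slid it under, rocked the pack to about 14° and let go. It dropped the rest of the way by itself, and I pressed the heel on the ridges to 27 N to be sure.

**Last checks:**
- **Seating:** The pack's top face is flat to 0.1–0.3°. It measured the same height as the pack in the next cradle, 35.1 mm for both, though the depth camera reads about 1 mm low. While pressing, I met stiff contact with the fingertips at 36 mm, the seated height.
- **Latch:** Its nose is back at its rest position, with its front edge at about x 37 mm. The pack top shows beneath it out to about x 39 mm.
- **Other things on the bench:** The scene camera shows both other packs and the nearby bystanders where they were. I judged this by eye and did not measure it. The try square was outside that close-up, but the arm did not go near it.

No check failed at the end.

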